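# Lock a shaker platform with its quarter-turn key

## Robot

A 7-joint arm with a two-finger parallel gripper is mounted at the origin on a cart in front of the work surface, level with it; the furniture and walls round the work are solid. World frame = base frame: x ahead of the robot, y to its left, z up, the work surface at z = 0. Lengths are in m, angles in rad, forces in N, time in s.
With the tool pointing down it reaches from about 0.425 to 0.925 m from the base axis. Payload 6.8 kg.
Tool frame: the origin (TCP) lies midway between the tips of the shut fingers; the grasp point (between the pads) lies 19 mm behind it; z points along the fingers, y is the direction in which the jaws open and shut (so a half turn about z gives the same grasp; the last joint's range is limited). The gripper opens to 85 mm and grips with 20 to 120 N. Pads are 22 mm wide; open, the fingers measure 114 mm over their backs; the gripper's body (76 mm by 85 mm) begins 54 mm behind the grasp point. The pads swing forward as they close: fully open they stand 13 mm farther back than shut.
Start: joints at [-1.445, 0.477, 0.022, 1.555, -0.011, 1.109, -0.083], TCP at [0.156, 0.657, 0.231] pointing down, gripper open.
Joint ranges: [-2.96, 2.96], [-0.34, 2.1], [-1.41, 1.46], [0.24, 2.44], [-1.37, 4.51], [0.17, 1.92], [-2.96, 2.96]. Speed limits (rad/s): [2.39, 2.39, 3.14, 3.14, 3.14, 3.14, 3.14].

## Interface

Orientations are given as a unit quaternion [w, x, y, z].
In Python, from station import * gives the robot as it stands. The module is installed in compiled form; this text tells all that it offers.
- The arm moves only by the tool jog_arm, never from a script. Its arguments are lists of equal length, an entry for each row: "dp": the shift along the tool's x, y, z in units of 25 mm (1.0 is 25 mm), a list of three; "angular": the turn, a rotation vector about the tool's x, y, z in units of 5 degrees (1.0 is 5 degrees), a list of three; "claw": the finger opening in mm, from 0 to 85.4. A call has exactly 5 rows; each row is the pose to reach, as a shift and turn from the pose commanded when the call began, along the tool's axes at that moment; what a row does not reach only later rows make up. A row lasts 1/10 s, in which the tool goes at most 50 mm and 8.59 degrees, less where a joint would pass 70% of its speed; a pose out of reach is approached as far as the arm can. A call with a gripper value outside its range is refused whole. The fingers move at their own pace and stop on an object; "grip_force" is the grip in N (left out, the last holds). Time passes only in rows, so rows that repeat a pose let the fingers close, or fill a call up. It gives the time, the measured TCP pose, the force and the opening at its end, in the units of the state.
- get_obs(): the state, without advancing time (a new reading comes with each control period).
- read_camera(name): name is "side" or "top" or "wrist"; returns a dict with "pixels" (384x512x3 uint8, blue, green, red), "camera_matrix" (3x3 intrinsics, pixels), "k1" (the pictures are not rectified: a ray, as slopes to the right and down, at radius r is drawn at 1 + k1 r^2 times it, then the intrinsics apply), "rvec" (rotation vector, rad) and "tvec" (3), from world to camera coordinates, as OpenCV has them. Camera axes: x right, y down, z forward; pixel columns grow to the right and rows downward; lengths in m; the calibration is good to about 2 mm. A picture is of the moment at which its call begins. There is no depth.
- hand_in(): hands the job in, once; it reports no verdict.
The state is a dict: "t": time; "q": joint angles; "joint_vel": joint speeds; "joint_torque": joint torques, N m; "eef_pos": TCP position; "tool_rot": TCP orientation; "contact_force": force on the tool from outside, world axes, zero at the start; "torque": the same for the moment, N m; "gripper_width": opening from 0.0 (shut) to 1.0 (fully open).
Only numpy, scipy, OpenCV 4.12 (cv2) and the standard library are available. Lean on these libraries where they do the work, as an engineer would, in place of code of your own. Each camera call takes 0.05 s, during which the arm holds its last target.

## Task

Lock the shaker's platform for carrying: take the T-headed key out of its block and pass its head down through the slot in the platform, feeling gently for the slot, since the platform has stopped anywhere in its stroke. Press the key lightly down on the sprung strip below, turn it a quarter turn clockwise seen from above and let go, so that the head springs up and stays locked across the slot. Leave the rack on the platform and the bottles and beaker where they stand.

Things in the scene. Friction and masses are not known exactly. Their poses are not given: they have to be found in the camera images.
- key_grip (a point): Centre of the black wing grip (32 mm along x, 14 mm along y, 30 mm tall) at the top of the loose locking key, 70 mm tall, 0.06 to 0.1 kg, standing upright in its block. x runs along wing and T-head, z up; half a turn about z gives the same key. 55 mm above the foot; the wing reaches from 40 to 70 mm above the foot. Grasp across the 14 mm.
- key_foot (a point): Centre of the underside of the key's steel T-head: 30 mm along x, 8 mm along y, 8 mm tall. Above it: shaft 8 mm in diameter, collar 24 mm in diameter 26 to 30 mm above the foot, hub 14 mm in diameter up to 40 mm, then the wing. Axes as key_grip.
- lock_key: The same key as a whole; origin at key_foot, same axes.
- key_block: Fixed grey block 66 x 46 x 30 mm that keeps the key; origin at the centre of its underside. A pocket 37 mm (its x) by 14 mm, 16 mm deep from the top, holds the T-head with play; the key lifts straight up out of it.
- shaker: Fixed shaker 200 x 206 mm, white housing under an grey platform; origin at the centre of its underside, z up, -x the front with two knobs. The platform (190 x 200 mm, 8 mm thick, top 60 mm up) strokes along y and has stopped anywhere within 15 mm of mid-stroke; this pose does not tell where. Its drive holds against 14 N sideways. Over 40 N between key and shaker spoils it.
- slot_mid (a point): Point of the housing at the platform's top face, shaker x = -55 mm, y = 0: the slot's centre if the platform stood at mid-stroke. The true slot, 36 mm long along x, 11 mm wide along y, right through the platform, is shifted along y by up to 15 mm. Axes as the shaker's.
- strip_top (a point): Top of the sprung strip under the slot at rest, 11 mm below the platform's top (49 mm above the bench), 10 mm wide, along the shaker's y. It pushes up with 4 N at rest, 5 N pressed 2 mm, 8 N pressed 6 mm; its travel is 11 mm; pressing it faster meets more force (0.8 N per 10 mm/s). An unturned key in the slot rests with its foot here.
- groove_roof (a point): Roof of the groove in the platform's underside, 12 mm wide, along y, 3 mm deep; the underside is 52 mm above the bench. To turn, the foot must be 39 to 43 mm above the bench. The head turns only clockwise from above, from x to y; stops end the turn at 90 to 98 degrees. Let go there, the strip lifts it into the groove: locked, foot 47 mm above the bench.
- tube_rack: Orange rack with small tubes, 120 x 50 x 34 mm, loose on the rear of the platform; origin at the centre of its underside. Leave it.
- the_beaker: Glass beaker, 55 mm in diameter, 70 mm tall, loose on the bench; origin at the centre of its underside. Leave it.
- tall_bottle: Bottle 56 mm in diameter, 137 mm tall, loose on the bench; origin at the centre of its underside. Leave it.
- small_bottle: White jar 33 mm in diameter, 34 mm tall, loose on the bench; origin at the centre of its underside. Leave it.
There are look-alikes about, which are no part of the job. What is shaped like the lock_key but red or yellow is not meant.

How it is judged:
By the outcome, as a careful person would: the job done as asked, in the order asked, and still so for the second after the job is handed in, with the robot touching nothing.
It also fails if it takes over 72 s, if anything falls off the work surface, if the arm or the gripper's body presses on something with over 40 N, if the wrist force passes 120 N, or if a joint passes its speed limit or range.

## Working session

There is one attempt and no reset: what is moved stays moved. The work goes in short steps, Python scripts to look and compute and a tool call to move; the robot and the scene stay as the last step left them, time stands still between calls to the robot, and variables do not carry over. Pictures are saved under pics/ and viewed, and the job is handed in when it is done.

Besides the shell and the picture viewer there is one more tool, called after ">>>" by a JSON object that holds its "api" and its "payload". jog_arm: Moves the arm, as the interface text tells. Its arguments: {"type":"object","properties":{"dp":{"type":"array","items":{"type":"array","items":{"type":"number"}}},"angular":{"type":"array","items":{"type":"array","items":{"type":"number"}}},"claw":{"type":"array","items":{"type":"number"}},"grip_force":{"type":"number"}},"required":["dp","angular","claw"]}

```bash
mkdir -p pics; cat > h.py <<'E'
from station import *
import numpy as np, cv2
from scipy.spatial.transform import Rotation as R
def snap(n,f,crop=None,s=1):
    d=read_camera(n); np.savez('cam_'+f,**{k:np.array(v) for k,v in d.items()})
    im=np.array(d['pixels']).copy(); 
    cv2.imwrite('pics/'+f+'.png',im); return d
def crop(f,x0,y0,x1,y1,s,o):
    im=cv2.imread('pics/'+f+'.png')[y0:y1,x0:x1]
    cv2.imwrite('pics/'+o+'.png',cv2.resize(im,None,fx=s,fy=s,interpolation=cv2.INTER_CUBIC))
def load(f): return dict(np.load('cam_'+f+'.npz'))
def ray(d,u,v):
    K=d['camera_matrix'];k=float(d['k1'])
    p=cv2.undistortPoints(np.array([[[u,v]]],float),K,np.array([k,0,0,0,0.]))[0,0]
    Rm=cv2.Rodrigues(d['rvec'])[0]
    o=-Rm.T@d['tvec'].ravel(); r=Rm.T@np.array([p[0],p[1],1]); return o,r
def onz(d,u,v,z):
    o,r=ray(d,u,v); return o+r*(z-o[2])/r[2]
def proj(d,P):
    return cv2.projectPoints(np.atleast_2d(np.array(P,float)),d['rvec'],d['tvec'],d['camera_matrix'],np.array([float(d['k1']),0,0,0,0]))[0][:,0]
E
python3 - <<'E'
from h import *
o=get_obs();print(o)
for n in ['top','side','wrist']:
    d=snap(n,n+'0'); print(n,d['camera_matrix'],d['k1'],d['rvec'],d['tvec'])
E
```

```text
{'t': 0.0, 'q': array([-1.44510381,  0.47781794,  0.02236829,  1.55644155, -0.01152353,
        1.10930769, -0.08310767]), 'joint_vel': array([ 0.00091023, -0.00099284,  0.00030782, -0.00081562,  0.00033709,
        0.00118656,  0.00058905]), 'joint_torque': array([ 8.26536348e-05, -5.96450329e+01,  1.60799358e+00, -2.81199592e+01,
        1.24835011e-02,  9.56367032e-03,  4.13978611e-06]), 'eef_pos': array([0.15626438, 0.65605571, 0.23031849]), 'tool_rot': array([-4.28362627e-05,  1.16641005e-01,  9.93173713e-01, -9.22055129e-04]), 'contact_force': array([0.9019414 , 0.49898366, 0.06043328]), 'torque': array([ 0.02119934,  0.02127029, -0.0636173 ]), 'gripper_width': 1.0022644001631993}
top [[476.13338687   0.         251.40799458]
 [  0.         476.13338687 189.28773928]
 [  0.           0.           1.        ]] -0.11730794414809102 [ 2.15706321 -2.1832996   0.19068782] [0.22009351 0.50547446 0.88904464]
side [[450.83759944   0.         259.2487986 ]
 [  0.         450.83759944 200.54464301]
 [  0.           0.           1.        ]] -0.045636670346539 [ 0.49076249 -2.63111903  1.34903481] [0.53369008 0.05986091 0.9541566 ]
wrist [[299.76081875   0.         251.61789916]
 [  0.         299.76081875 187.40389391]
 [  0.           0.           1.        ]] 0.026139391804591388 [-2.29563047 -1.81414333 -0.23593432] [-0.67365866 -0.03468727  0.37770331]
```

View pics/top0.png

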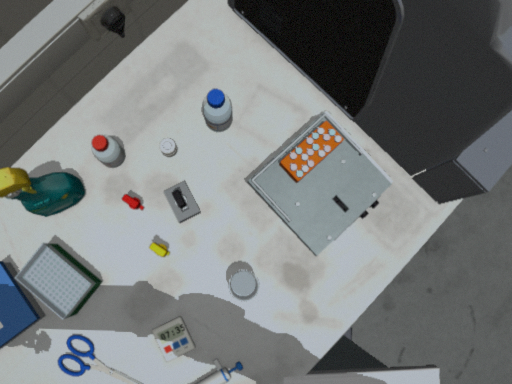

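View pics/side0.png

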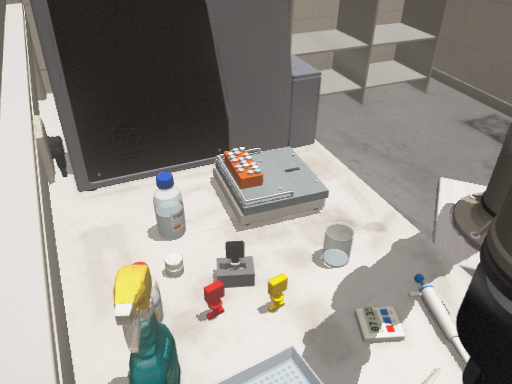

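View pics/wrist0.png

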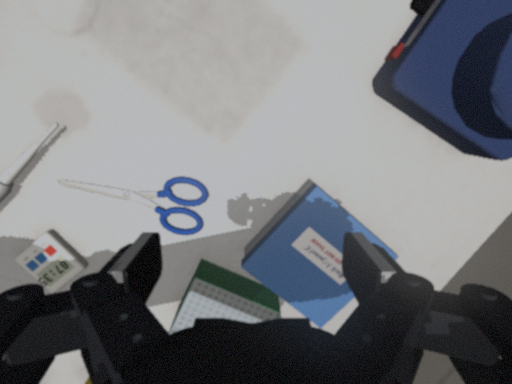

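```bash
python3 - <<'E'
from h import *
crop('top0',140,155,240,245,8,'t0key')
crop('top0',240,105,400,260,4.8,'t0sh')
crop('side0',200,230,270,295,9,'s0key')
crop('side0',200,140,335,225,5.8,'s0sh')
E
```

```text
(no output)
```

View pics/t0key.png

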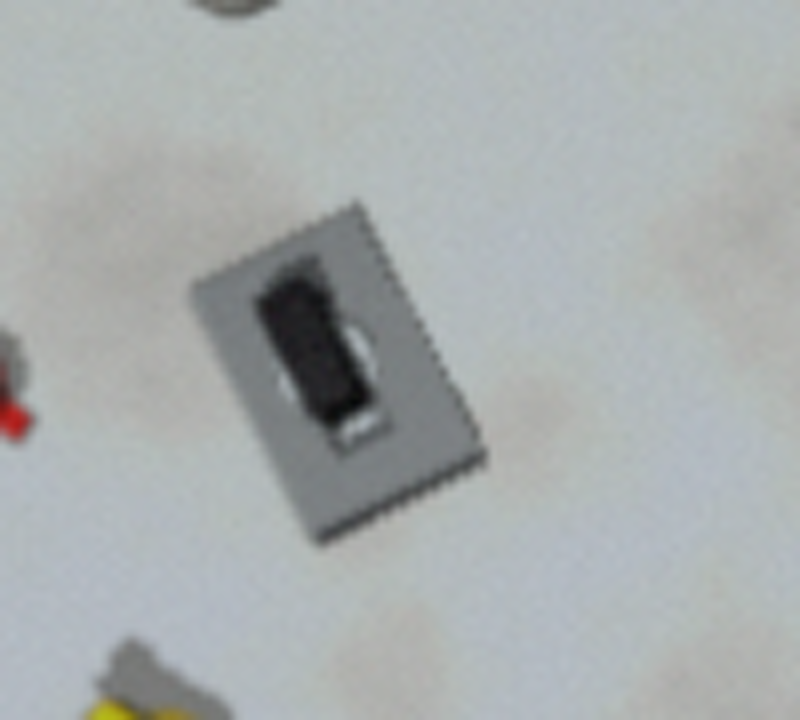

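View pics/t0sh.png

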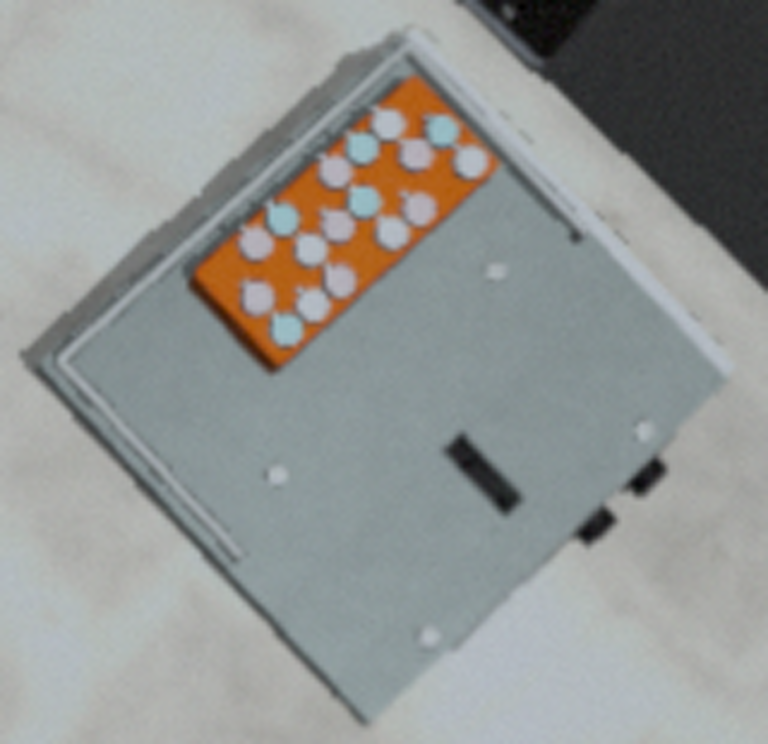

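View pics/s0key.png

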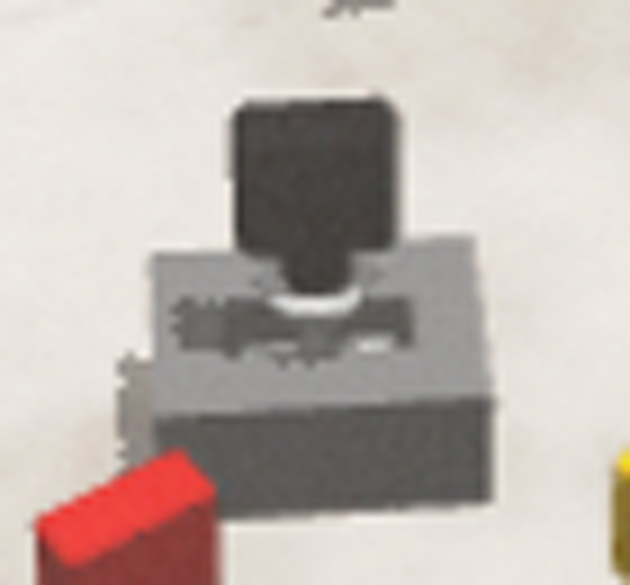

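View pics/s0sh.png

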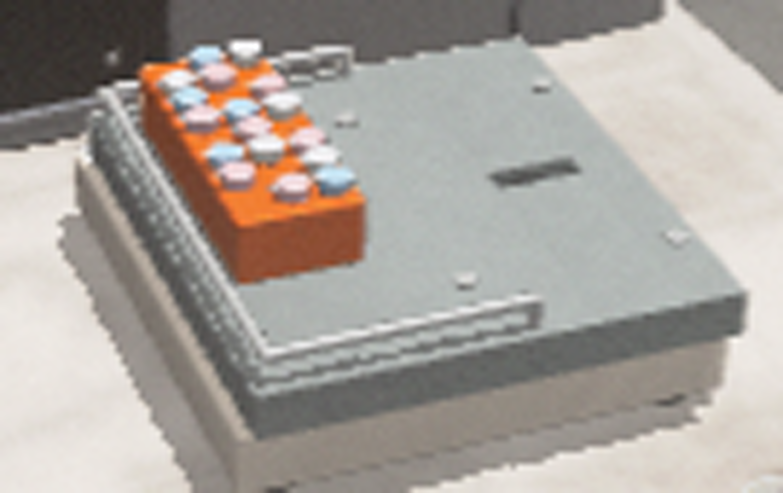

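```bash
python3 - <<'E'
from h import *
d=load('top0'); s=load('side0')
def T(pts,x0,y0,sc,z,dd=d): return np.array([onz(dd,x0+(u+.5)/sc-.5,y0+(v+.5)/sc-.5,z) for u,v in pts])
B=T([(357,205),(192,285),(320,540),(487,455)],140,155,8,.03);print(B.round(4),B.mean(0),'edge',np.linalg.norm(np.diff(B,axis=0),axis=1))
a=B[2]-B[1]+B[3]-B[0];print('block ang',np.degrees(np.arctan2(a[1],a[0])))
W=T([(258,303),(318,278),(372,392),(323,428)],140,155,8,.084);print('wing',W.round(4),W.mean(0));a=W[2]-W[1]+W[3]-W[0];print(np.degrees(np.arctan2(a[1],a[0])))
S=T([(460,433),(444,451),(508,516),(523,496)],240,105,4.8,.06);print('slot',S.round(4),S.mean(0));a=S[2]-S[1]+S[3]-S[0];print(np.degrees(np.arctan2(a[1],a[0])),np.linalg.norm(np.diff(S,axis=0),axis=1))
P=T([(412,35),(30,365),(367,722),(730,375)],240,105,4.8,.06);print(P.round(4),P.mean(0))
for i in range(4):
  e=P[(i+1)%4]-P[i];print(np.linalg.norm(e),np.degrees(np.arctan2(e[1],e[0])))
# side
Bs=T([(152,255),(472,240),(493,398),(157,412)],200,230,9,.03,s);print('Bs',Bs.round(4),Bs.mean(0))
Ws=T([(237,103),(393,98)],200,230,9,.084,s);print('wing s',Ws.round(4))
Ss=T([(490,175),(575,157),(580,170),(497,187)],200,140,5.8,.06,s);print('Ss',Ss.round(4),Ss.mean(0));
q=get_obs()
print(R.from_quat(np.roll(q['tool_rot'],-1)).as_matrix())
E
```

```text
[[0.527  0.3434 0.03  ]
 [0.5079 0.383  0.03  ]
 [0.4463 0.352  0.03  ]
 [0.4662 0.3121 0.03  ]] [0.48686569 0.34763022 0.03      ] edge [0.04394336 0.0689752  0.04452909]
block ang -153.0077469652761
wing [[0.4964 0.3603 0.084 ]
 [0.5019 0.3467 0.084 ]
 [0.4759 0.3344 0.084 ]
 [0.4679 0.3454 0.084 ]] [0.48552013 0.34671477 0.084     ]
-153.56145360506386
slot [[0.492  0.057  0.06  ]
 [0.485  0.0637 0.06  ]
 [0.4591 0.0392 0.06  ]
 [0.4669 0.0329 0.06  ]] [0.47575818 0.04819491 0.06      ]
-136.365579287701 [0.00966954 0.03561177 0.01000571]
[[ 0.6535  0.0699  0.06  ]
 [ 0.5204  0.2254  0.06  ]
 [ 0.3802  0.0974  0.06  ]
 [ 0.5141 -0.0533  0.06  ]] [0.5170798  0.08481845 0.06      ]
0.2047241310580342 130.56725225097736
0.1898275897257108 -137.6033940630912
0.20163287488333037 -48.38027795549435
0.18605038760861983 41.471011862456564
Bs [[0.5263 0.3409 0.03  ]
 [0.4677 0.3127 0.03  ]
 [0.4477 0.353  0.03  ]
 [0.5068 0.3806 0.03  ]] [0.48710383 0.34678927 0.03      ]
wing s [[0.5029 0.348  0.084 ]
 [0.4758 0.3355 0.084 ]]
Ss [[0.4922 0.0522 0.06  ]
 [0.4653 0.0267 0.06  ]
 [0.4608 0.0353 0.06  ]
 [0.487  0.0595 0.06  ]] [0.47631799 0.04341218 0.06      ]
[[-9.72790385e-01  2.31686902e-01 -2.16463501e-04]
 [ 2.31686980e-01  9.72789444e-01 -1.35698487e-03]
 [-1.03822213e-04 -1.37021361e-03 -9.99999056e-01]]
```

```bash
cat >> h.py <<'E'
def plan(pos,yaw,ref=None):
    """yaw = world angle (deg) of tool y"""
    o=get_obs(); Rm=R.from_quat(np.roll(o['tool_rot'],-1)); p=o['eef_pos']
    y=np.array([np.cos(np.radians(yaw)),np.sin(np.radians(yaw)),0]); z=np.array([0,0,-1.]); x=np.cross(y,z)
    Rt=R.from_matrix(np.array([x,y,z]).T)
    dp=Rm.inv().apply(np.array(pos)-p)/.025; a=np.degrees((Rm.inv()*Rt).as_rotvec())/5
    print('t',o['t'],'pos',p.round(4),'dp',dp.round(3),'ang',a.round(3)); return dp,a
E
python3 - <<'E'
from h import *
plan([.4858,.3465,.20],117)
E
```

```text
t 0.15 pos [0.1563 0.6562 0.2306] dp [-15.692  -8.996   1.237] ang [-1.500e-02 -4.000e-03 -8.079e+00]
```

>>> {"api": "jog_arm", "payload": {"dp": [[-1.6,-0.9,0],[-3.2,-1.8,0],[-4.8,-2.7,0],[-6.4,-3.6,0],[-8.0,-4.5,0]], "angular": [[0,0,0],[0,0,0],[0,0,0],[0,0,0],[0,0,0]], "claw": [85,85,85,85,85]}}

```text
t: 0.65
eef_pos: [0.3259, 0.4993, 0.2311]
tool_rot: [-0.0, 0.117, 0.993, -0.0]
contact_force: [-0.0, 0.6, -0.5]
gripper_width: 0.995
```

>>> {"api": "jog_arm", "payload": {"dp": [[-1.6,-0.9,0],[-3.2,-1.8,0],[-4.8,-2.7,0],[-6.2,-3.6,0],[-7.7,-4.5,0.6]], "angular": [[0,0,-1.6],[0,0,-3.2],[0,0,-4.8],[0,0,-6.4],[0,0,-8.08]], "claw": [60,60,60,60,60]}}

```text
t: 1.15
eef_pos: [0.488, 0.3463, 0.2179]
tool_rot: [0.002, -0.236, 0.972, 0.001]
contact_force: [0.6, 1.7, -0.7]
gripper_width: 0.703
```

```bash
python3 - <<'E'
from h import *
plan([.4858,.3465,.20],117)
snap('wrist','w1')
E
```

```text
t 1.15 pos [0.488  0.3463 0.2179] dp [0.077 0.045 0.715] ang [0.012 0.041 0.07 ]
```

View pics/w1.png

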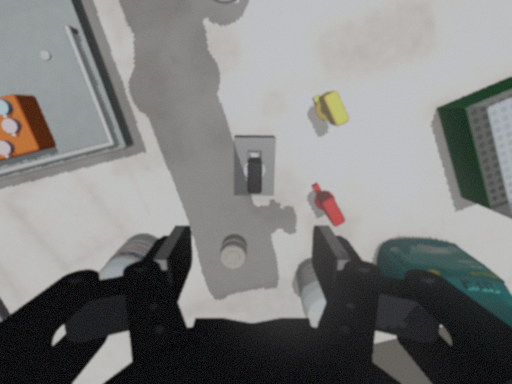

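```bash
python3 - <<'E'
from h import *
crop('w1',215,120,295,210,8,'w1c')
E
```

```text
(no output)
```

View pics/w1c.png

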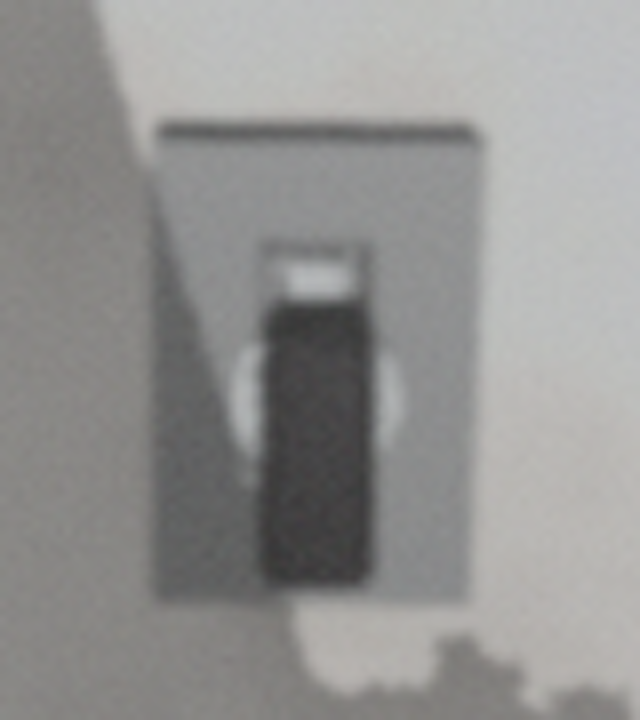

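```bash
python3 - <<'E'
from h import *
d=load('w1')
def T(pts,x0,y0,sc,z): return np.array([onz(d,x0+(u+.5)/sc-.5,y0+(v+.5)/sc-.5,z) for u,v in pts])
B=T([(155,138),(483,138),(468,603),(155,600)],215,120,8,.03);print(B.mean(0),np.linalg.norm(np.diff(B,axis=0),axis=1))
for i in (0,1,2):
  e=B[i+1]-B[i];print(np.degrees(np.arctan2(e[1],e[0])))
C=T([(228,400),(406,400)],215,120,8,.044);print('collar mid',C,C.mean(0))
c,s=np.cos(np.radians(27)),np.sin(np.radians(27))
k=np.array([.4858,.3465])
pts=[list(k+[c*a-s*b,s*a+c*b])+[z] for z in (.084,.054) for a,b in((.016,.007),(.016,-.007),(-.016,-.007),(-.016,.007))]
print(((proj(d,pts)-[215,120]+.5)*8).round(0))
E
```

```text
[0.48702529 0.34802253 0.03      ] [0.04463444 0.06602073 0.04487284]
117.35172342543568
26.677091903695707
-63.22691229416313
collar mid [[0.49292361 0.33777207 0.044     ]
 [0.48195027 0.35898824 0.044     ]] [0.48743694 0.34838016 0.044     ]
[[370. 581.]
 [253. 581.]
 [254. 316.]
 [374. 316.]
 [363. 518.]
 [257. 518.]
 [258. 276.]
 [367. 277.]]
```

```bash
python3 - <<'E'
from h import *
plan([.4862,.347,.053],117)
E
```

```text
t 1.2 pos [0.4932 0.3369 0.2143] dp [0.06  0.525 6.449] ang [-0.066 -0.002  0.092]
```

>>> {"api": "jog_arm", "payload": {"dp": [[0,0,0],[0,0,0],[0,0,1],[0,0,2],[0,0,2]], "angular": [[0,0,0],[0,0,0],[0,0,0],[0,0,0],[0,0,0]], "claw": [50,50,50,50,50]}}

```text
t: 1.7
eef_pos: [0.4828, 0.3474, 0.1635]
tool_rot: [-0.003, -0.235, 0.972, -0.001]
contact_force: [0.3, -0.2, -1.0]
gripper_width: 0.585
```

```bash
python3 - <<'E'
from h import *
plan([.4862,.347,.053],117)
E
```

```text
t 1.7 pos [0.4828 0.3474 0.1635] dp [-0.142 -0.073  4.417] ang [-0.006 -0.067  0.031]
```

>>> {"api": "jog_arm", "payload": {"dp": [[-0.15,-0.05,1],[-0.15,-0.05,2],[-0.15,-0.05,2.5],[-0.15,-0.05,2.5],[-0.15,-0.05,2.5]], "angular": [[0,0,0],[0,0,0],[0,0,0],[0,0,0],[0,0,0]], "claw": [50,50,50,50,50]}}

```text
t: 2.2
eef_pos: [0.4902, 0.3484, 0.1049]
tool_rot: [0.001, -0.234, 0.972, 0.0]
contact_force: [0.6, 0.5, 0.6]
gripper_width: 0.589
```

```bash
python3 - <<'E'
from h import *
plan([.4862,.347,.053],117)
snap('wrist','w2')
E
```

```text
t 2.2 pos [0.4902 0.3484 0.1049] dp [0.17  0.023 2.078] ang [0.005 0.014 0.008]
```

View pics/w2.png

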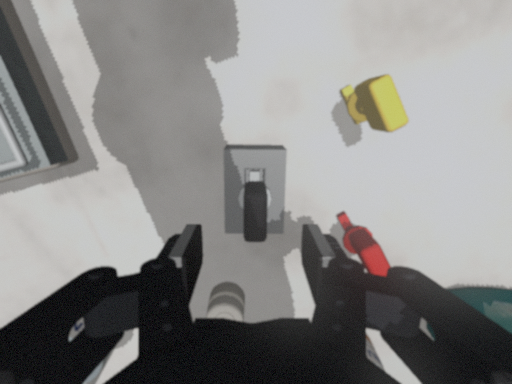

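```bash
python3 - <<'E'
from h import *
crop('w2',215,135,295,250,6,'w2c')
d=load('w2'); o=get_obs(); print(o['eef_pos'])
print(proj(d,[o['eef_pos']]), 'cam',-cv2.Rodrigues(d['rvec'])[0].T@d['tvec'].ravel())
E
```

```text
[0.49053231 0.34842105 0.10529078]
[[253.09691004 238.74427132]] cam [0.43283005 0.31804437 0.24684488]
```

View pics/w2c.png

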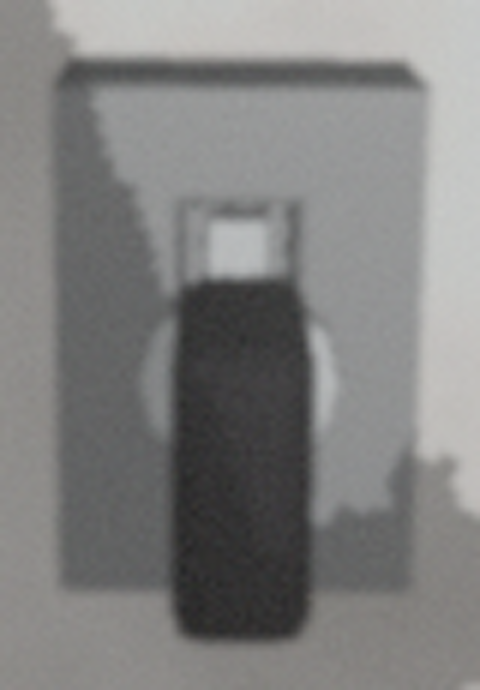

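```bash
python3 - <<'E'
from h import *
d=load('w2')
def T(pts,x0,y0,sc,z): return np.array([onz(d,x0+(u+.5)/sc-.5,y0+(v+.5)/sc-.5,z) for u,v in pts])
E=T([(242,637)],215,135,6,.084)[0]; print('wing far end mid',E)
u=np.array([np.cos(np.radians(27)),np.sin(np.radians(27)),0]);print('centre',E-.016*u)
L=T([(175,560),(310,560)],215,135,6,.084);print(L,L.mean(0))
C=T([(140,380),(340,380)],215,135,6,.044);print('collar',C.mean(0))
H=T([(238,215)],215,135,6,.022);print('head near end',H, H+.015*u)
print(plan([.4862,.347,.053],117))
E
```

```text
wing far end mid [0.49986433 0.35453116 0.084     ]
centre [0.48560822 0.34726731 0.084     ]
[[0.49559748 0.34501276 0.084     ]
 [0.48962903 0.35670193 0.084     ]] [0.49261326 0.35085735 0.084     ]
collar [0.48717369 0.34823557 0.044     ]
head near end [[0.47362852 0.34123337 0.022     ]] [[0.48699362 0.34804323 0.022     ]]
t 2.25 pos [0.4905 0.3484 0.1053] dp [0.185 0.027 2.091] ang [0.007 0.024 0.005]
(array([0.18458535, 0.02679216, 2.09126583]), array([0.00720725, 0.02403734, 0.00509025]))
```

>>> {"api": "jog_arm", "payload": {"dp": [[0.08,0,0],[0.08,0,0.7],[0.08,0,1.3],[0.08,0,1.6],[0.08,0,1.6]], "angular": [[0,0,0],[0,0,0],[0,0,0],[0,0,0],[0,0,0]], "claw": [50,50,50,50,50]}}

```text
t: 2.75
eef_pos: [0.4875, 0.3459, 0.0626]
tool_rot: [-0.001, -0.233, 0.972, -0.001]
contact_force: [0.3, 0.3, 0.4]
gripper_width: 0.582
```

```bash
python3 - <<'E'
from h import *
plan([.4863,.3475,.053],117)
E
```

```text
t 2.75 pos [0.4875 0.3459 0.0626] dp [0.012 0.077 0.385] ang [-0.006 -0.026  0.001]
```

>>> {"api": "jog_arm", "payload": {"dp": [[0,0.06,0.2],[0,0.06,0.36],[0,0.06,0.36],[0,0.06,0.36],[0,0.06,0.36]], "angular": [[0,0,0],[0,0,0],[0,0,0],[0,0,0],[0,0,0]], "claw": [45,45,30,30,26], "grip_force": 40}}

```text
t: 3.25
eef_pos: [0.4877, 0.348, 0.0551]
tool_rot: [0.0, -0.233, 0.972, 0.0]
contact_force: [-0.3, -0.6, -0.3]
gripper_width: 0.307
```

```bash
python3 - <<'E'
from h import *
plan([.4863,.3475,.053],117)
snap('wrist','w3')
E
```

```text
t 3.25 pos [0.4877 0.348  0.0551] dp [0.059 0.01  0.084] ang [ 0.001  0.006 -0.   ]
```

View pics/w3.png

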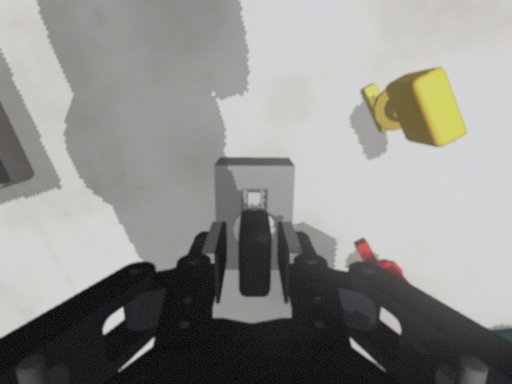

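Fingers straddle the wing, well centred (wing column 255, fingers 222/288). Close.

>>> {"api": "jog_arm", "payload": {"dp": [[0.05,0,0.05],[0.05,0,0.05],[0.05,0,0.05],[0.05,0,0.05],[0.05,0,0.05]], "angular": [[0,0,0],[0,0,0],[0,0,0],[0,0,0],[0,0,0]], "claw": [18,12,8,5,5], "grip_force": 50}}

```text
t: 3.8
eef_pos: [0.4863, 0.3473, 0.0535]
tool_rot: [-0.0, -0.233, 0.972, -0.0]
contact_force: [-0.7, -0.8, 0.9]
gripper_width: 0.158
```

```bash
python3 - <<'E'
from h import *
o=get_obs();print(o['gripper_width'],o['contact_force'],o['torque'])
plan([.4863,.3475,.053],117)
E
```

```text
0.15758214816979568 [-0.65468736 -0.77491887  0.9228723 ] [ 0.00597513  0.1271794  -0.04484303]
t 3.8 pos [0.4863 0.3473 0.0535] dp [-0.006  0.008  0.021] ang [ 0.    -0.003  0.001]
```

>>> {"api": "jog_arm", "payload": {"dp": [[0,0,-0.5],[0,0,-1],[0,0,-2],[0,0,-4],[0,0,-4]], "angular": [[0,0,0],[0,0,0],[0,0,0],[0,0,0],[0,0,0]], "claw": [5,5,5,5,5]}}

```text
t: 4.3
eef_pos: [0.4903, 0.3501, 0.1614]
tool_rot: [0.006, -0.233, 0.972, 0.003]
contact_force: [1.3, 0.9, -0.6]
gripper_width: 0.156
```

```bash
python3 - <<'E'
from h import *
o=get_obs();print(o['gripper_width'],o['contact_force'],o['torque'],o['q'])
# target: key above the slot
plan([.476,.046,.155],132.5)
snap('side','s4');snap('wrist','w4')
E
```

```text
0.15643496019018516 [ 1.31143112  0.94024015 -0.61542076] [ 0.05550326 -0.05506147  0.00321172] [-0.74543384  0.42527105  0.02813855  1.8135578  -0.01467188  0.8901132
  1.33072636]
t 4.3 pos [0.4903 0.3501 0.1614] dp [  6.026 -10.582   0.148] ang [ 0.014  0.147 -3.107]
```

View pics/s4.png

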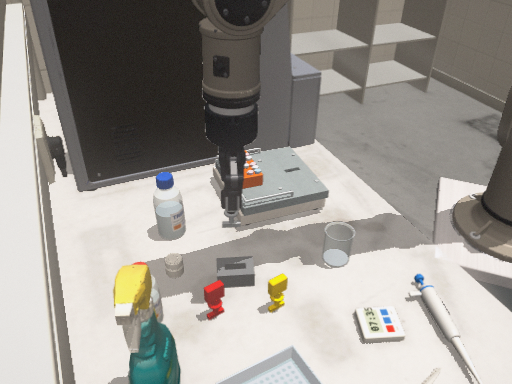

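View pics/w4.png

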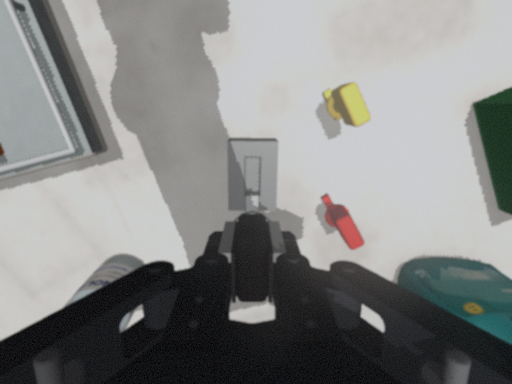

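>>> {"api": "jog_arm", "payload": {"dp": [[0.6,-1.6,0],[1.6,-3.2,0],[2.4,-5,0],[3.4,-7,0],[4.3,-9,0]], "angular": [[0,0,0],[0,0,-0.7],[0,0,-1.5],[0,0,-2.3],[0,0,-3.1]], "claw": [5,5,5,5,5]}}

```text
t: 4.9
eef_pos: [0.4911, 0.1066, 0.1528]
tool_rot: [-0.001, -0.364, 0.931, 0.0]
contact_force: [0.7, -0.6, -1.0]
gripper_width: 0.155
```

```bash
python3 - <<'E'
from h import *
plan([.5055,.073,.155],132.5)
E
```

```text
t 4.9 pos [0.4911 0.1066 0.1528] dp [ 0.488 -1.38  -0.087] ang [ 0.008 -0.019  0.04 ]
```

>>> {"api": "jog_arm", "payload": {"dp": [[0,-0.5,0],[0.3,-0.8,0],[0.3,-0.8,0],[0.3,-0.8,0],[0.3,-0.8,0]], "angular": [[0,0,0],[0,0,0],[0,0,0],[0,0,0],[0,0,0]], "claw": [5,5,5,5,5]}}

```text
t: 5.4
eef_pos: [0.4999, 0.0907, 0.1534]
tool_rot: [-0.0, -0.364, 0.932, 0.0]
contact_force: [0.2, 0.3, -1.3]
gripper_width: 0.153
```

```bash
python3 - <<'E'
from h import *
plan([.5055,.073,.155],132.5)
snap('wrist','w5')
E
```

```text
t 5.4 pos [0.4999 0.0907 0.1534] dp [ 0.315 -0.673 -0.066] ang [ 0.008 -0.     0.031]
```

View pics/w5.png

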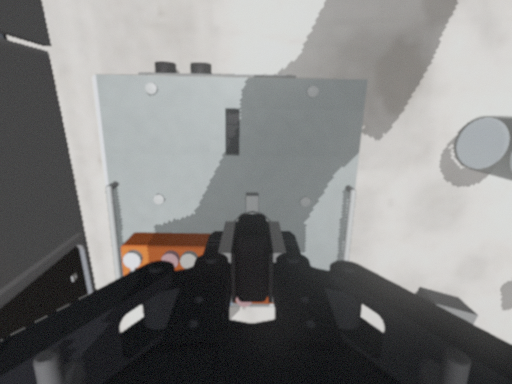

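```bash
python3 - <<'E'
from h import *
crop('w5',205,95,275,225,6,'w5c')
E
```

```text
(no output)
```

View pics/w5c.png

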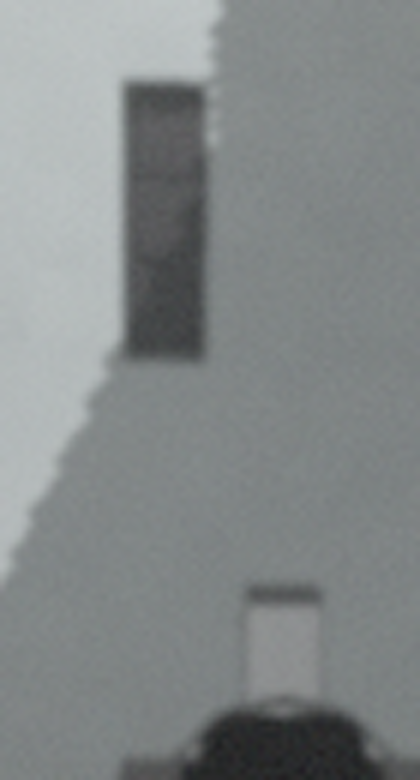

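```bash
python3 - <<'E'
from h import *
d=load('w5'); o=get_obs(); p=o['eef_pos']; print(p)
def T(pts,z): return np.array([onz(d,205+(u+.5)/6-.5,95+(v+.5)/6-.5,z) for u,v in pts])
S=T([(124,82),(205,82),(206,359),(126,359)],.06);print(S.round(4),'slot',S.mean(0));
for i in range(4):
  e=S[(i+1)%4]-S[i];print(np.linalg.norm(e).round(4),np.degrees(np.arctan2(e[1],e[0])).round(2))
zf=p[2]-.0395
H=T([(245,584),(322,584)],zf);H2=T([(247,604),(322,604)],zf+.008)
u=np.array([np.cos(np.radians(42.5)),np.sin(np.radians(42.5)),0])
for h in (H,H2): print('head end',h.round(4),np.linalg.norm(h[1]-h[0]),'ctr',h.mean(0)+.015*u, 'yaw',np.degrees(np.arctan2(*(h[1]-h[0])[1::-1])))
# platform corners
Q=np.array([onz(d,*c,.06) for c in [(97,75),(366,80)]]);print(Q,np.linalg.norm(Q[1]-Q[0]),np.degrees(np.arctan2(*(Q[1]-Q[0])[1::-1])))
y=R.from_quat(np.roll(o['tool_rot'],-1)).apply([0,1,0]);print('tool y',np.degrees(np.arctan2(y[1],y[0])))
E
```

```text
[0.49997481 0.09056492 0.15339995]
[[0.4669 0.0319 0.06  ]
 [0.46   0.0394 0.06  ]
 [0.486  0.063  0.06  ]
 [0.4931 0.0553 0.06  ]] slot [0.47648436 0.04737085 0.06      ]
0.0102 132.72
0.0351 42.23
0.0105 -47.31
0.0351 -138.25
head end [[0.4932 0.078  0.1139]
 [0.4878 0.0839 0.1139]] 0.008072379169220146 ctr [0.50156567 0.09105959 0.11389995] yaw 132.65815961090894
head end [[0.4929 0.0781 0.1219]
 [0.4878 0.0836 0.1219]] 0.007538424523422206 ctr [0.50137515 0.09100495 0.12189995] yaw 132.65771654813847
[[ 0.51306149 -0.05222768  0.06      ]
 [ 0.3816165   0.09508497  0.06      ]] 0.19743050403249535 131.74208080436395
tool y 132.65103015624157
```

```bash
python3 - <<'E'
from h import *
plan([.475,.0469,.115],132.4)
E
```

```text
t 5.45 pos [0.5    0.0906 0.1534] dp [ 1.918 -0.609  1.536] ang [0.006 0.    0.05 ]
```

>>> {"api": "jog_arm", "payload": {"dp": [[0.8,-0.3,0],[1.92,-0.61,0.4],[1.92,-0.61,0.9],[1.92,-0.61,1.2],[1.92,-0.61,1.2]], "angular": [[0,0,0],[0,0,0],[0,0,0],[0,0,0],[0,0,0]], "claw": [5,5,5,5,5]}}

```text
t: 5.95
eef_pos: [0.4749, 0.0464, 0.1226]
tool_rot: [-0.001, -0.363, 0.932, 0.0]
contact_force: [-0.7, 1.0, -1.0]
gripper_width: 0.158
```

>>> {"api": "jog_arm", "payload": {"dp": [[0,0,0],[0,0,0],[0,0,0],[0,0,0],[0,0,0]], "angular": [[0,0,0],[0,0,0],[0,0,0],[0,0,0],[0,0,0]], "claw": [5,5,5,5,5]}}

```text
t: 6.45
eef_pos: [0.4753, 0.0453, 0.1237]
tool_rot: [0.0, -0.363, 0.932, -0.0]
contact_force: [0.2, -0.3, -0.5]
gripper_width: 0.151
```

```bash
python3 - <<'E'
from h import *
o=get_obs();print(o['contact_force'],o['torque'])
plan([.475,.0469,.115],132.4)
snap('wrist','w6')
crop('w6',195,135,310,255,6,'w6c')
snap('side','s6');crop('s6',220,130,330,210,7,'s6c')
E
```

```text
[ 0.23522053 -0.31154586 -0.51915381] [-0.03271498 -0.01133227 -0.05657795]
t 6.45 pos [0.4753 0.0453 0.1237] dp [-0.032  0.055  0.348] ang [-0.002  0.004  0.022]
```

View pics/w6c.png

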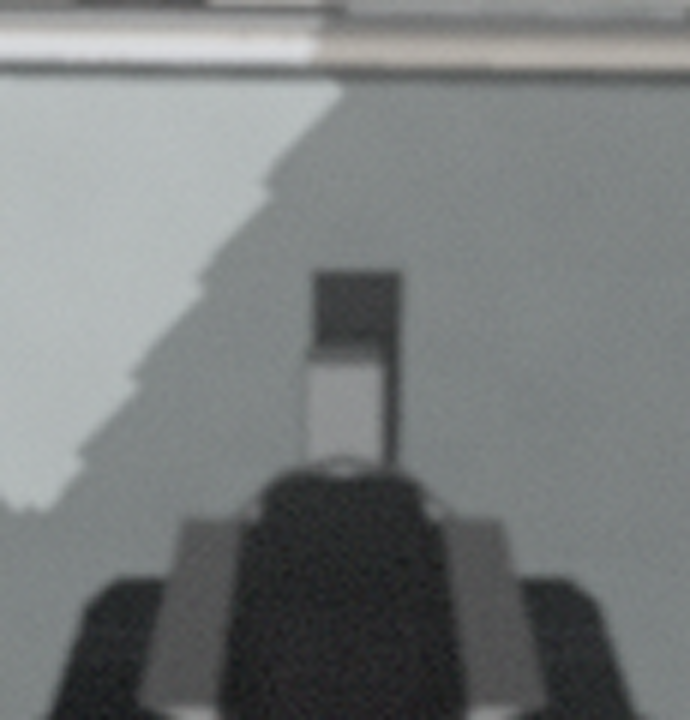

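View pics/s6c.png

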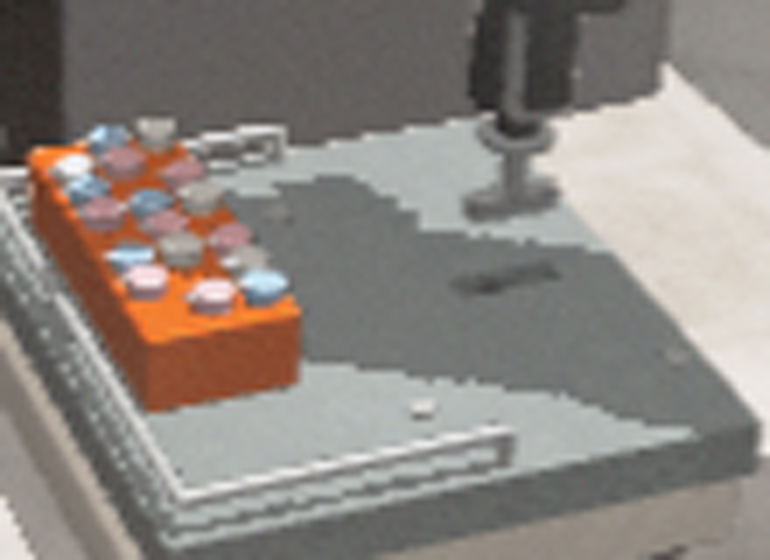

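```bash
python3 - <<'E'
from h import *
d=load('w6'); o=get_obs(); p=o['eef_pos']; print(p)
def T(pts,z): return np.array([onz(d,195+(u+.5)/6-.5,135+(v+.5)/6-.5,z) for u,v in pts])
th=np.radians(42.5);u=np.array([np.cos(th),np.sin(th),0]);v=np.array([-u[1],u[0],0])
S=T([(315,270),(402,270)],.06);sc=S.mean(0)+.018*u
zf=p[2]-.0395
H=T([(307,346),(384,346)],zf);hc=H.mean(0)+.015*u
H2=T([(309,362),(383,362)],zf+.008);hc2=H2.mean(0)+.015*u
R_=T([(402,440)],.06); print('slot right edge', (R_[0]-S[1])@v)
print(sc,hc,hc2, 'tcp-key',[(p-h)@u for h in (hc,hc2)],[(p-h)@v for h in (hc,hc2)])
for h in (hc,hc2): print('need u,v mm',((sc-h)@u*1e3).round(2),((sc-h)@v*1e3).round(2))
E
```

```text
[0.47523058 0.04524585 0.12362327]
slot right edge 0.000187897168905517
[0.47643791 0.04755319 0.06      ] [0.47706672 0.04600443 0.08412327] [0.47659528 0.04562171 0.09212327] tcp-key [np.float64(-0.0018662315636186677), np.float64(-0.0012600825354847013)] [np.float64(0.0006811945818804659), np.float64(0.0006448626019344188)]
need u,v mm 0.58 1.57
need u,v mm 1.19 1.53
```

>>> {"api": "jog_arm", "payload": {"dp": [[-0.03,0.06,0],[-0.03,0.06,0.2],[-0.03,0.06,0.5],[-0.03,0.06,0.7],[-0.03,0.06,0.7]], "angular": [[0,0,0],[0,0,0],[0,0,0],[0,0,0],[0,0,0]], "claw": [5,5,5,5,5]}}

```text
t: 7.05
eef_pos: [0.4739, 0.0467, 0.105]
tool_rot: [-0.001, -0.362, 0.932, 0.0]
contact_force: [-0.7, -0.4, 0.3]
gripper_width: 0.159
```

>>> {"api": "jog_arm", "payload": {"dp": [[0,0,0],[0,0,0],[0,0,0],[0,0,0],[0,0,0]], "angular": [[0,0,0],[0,0,0],[0,0,0],[0,0,0],[0,0,0]], "claw": [5,5,5,5,5]}}

```text
t: 7.55
eef_pos: [0.4748, 0.0469, 0.1062]
tool_rot: [0.0, -0.362, 0.932, -0.0]
contact_force: [0.1, -0.2, -1.2]
gripper_width: 0.158
```

```bash
python3 - <<'E'
from h import *
o=get_obs();print(o['contact_force'],o['torque'])
plan([.4757,.0468,.105],132.4)
snap('wrist','w7')
crop('w7',195,135,310,255,6,'w7c')
snap('side','s7');crop('s7',220,130,330,210,7,'s7c')
E
```

```text
[ 0.11776395 -0.18377548 -1.22180788] [ 0.01248116 -0.04022835 -0.0319835 ]
t 7.55 pos [0.4748 0.0469 0.1062] dp [-0.024 -0.025  0.046] ang [-0.001  0.003  0.021]
```

View pics/w7c.png

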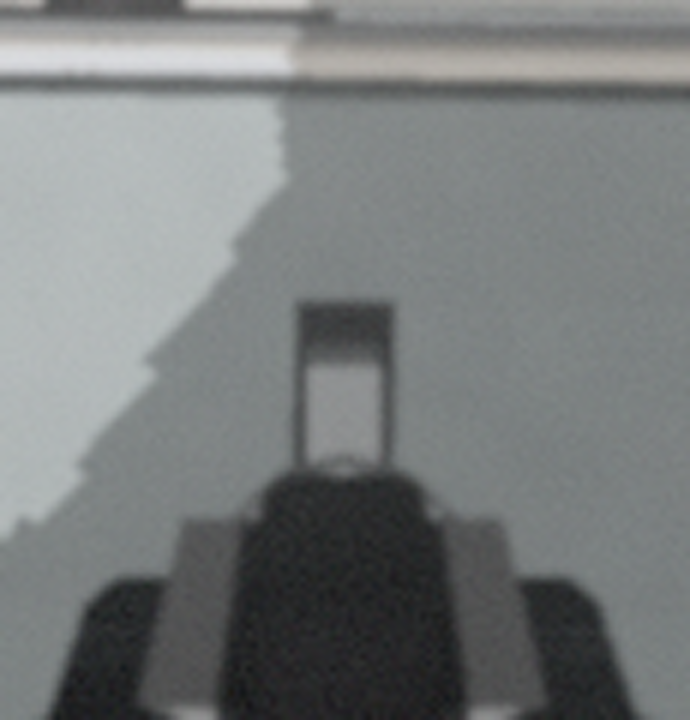

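View pics/s7c.png

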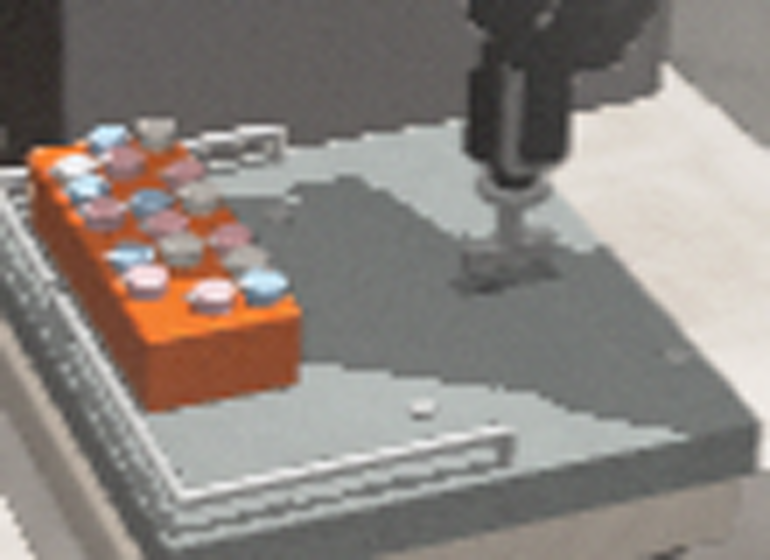

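```bash
cat > m.py <<'E'
from h import *
def meas(f,sl,hd,hdt):
    d=load(f);p=get_obs()['eef_pos']
    def T(pts,z): return np.array([onz(d,195+(a+.5)/6-.5,135+(b+.5)/6-.5,z) for a,b in pts])
    th=np.radians(42.5);u=np.array([np.cos(th),np.sin(th),0]);v=np.array([-u[1],u[0],0])
    sc=T(sl,.06).mean(0)+.018*u; zf=p[2]-.0395
    for pts,z in ((hd,zf),(hdt,zf+.008)):
        if not pts: continue
        h=T(pts,z).mean(0)+.015*u; print('need u,v mm',((sc-h)@u*1e3).round(2),((sc-h)@v*1e3).round(2))
E
python3 -c "
from m import *
meas('w7',[(298,302),(394,302)],None,[(305,363),(382,363)])"
```

```text
need u,v mm 0.44 0.28
```

>>> {"api": "jog_arm", "payload": {"dp": [[-0.015,0.01,0.1],[-0.015,0.01,0.2],[-0.015,0.01,0.26],[-0.015,0.01,0.32],[-0.015,0.01,0.36]], "angular": [[0,0,0],[0,0,0],[0,0,0],[0,0,0],[0,0,0]], "claw": [5,5,5,5,5]}}

```text
t: 8.15
eef_pos: [0.4748, 0.0473, 0.0968]
tool_rot: [-0.0, -0.362, 0.932, 0.0]
contact_force: [0.9, -0.6, -1.4]
gripper_width: 0.157
```

>>> {"api": "jog_arm", "payload": {"dp": [[0,0,0.02],[0,0,0.04],[0,0,0.06],[0,0,0.08],[0,0,0.08]], "angular": [[0,0,0],[0,0,0],[0,0,0],[0,0,0],[0,0,0]], "claw": [5,5,5,5,5]}}

```text
t: 8.65
eef_pos: [0.4748, 0.0473, 0.095]
tool_rot: [0.0, -0.362, 0.932, 0.0]
contact_force: [-0.2, 0.8, -1.6]
gripper_width: 0.153
```

```bash
python3 - <<'E'
from h import *
o=get_obs();print(o['contact_force'],o['torque'])
plan([.4757,.0468,.105],132.4)
snap('wrist','w8')
crop('w8',195,135,310,255,6,'w8c')
E
```

```text
[-0.21958057  0.8188491  -1.59455789] [ 0.01435591 -0.0351349  -0.00486522]
t 8.65 pos [0.4748 0.0473 0.095 ] dp [-0.012 -0.038 -0.4  ] ang [0.   0.   0.02]
```

View pics/w8c.png

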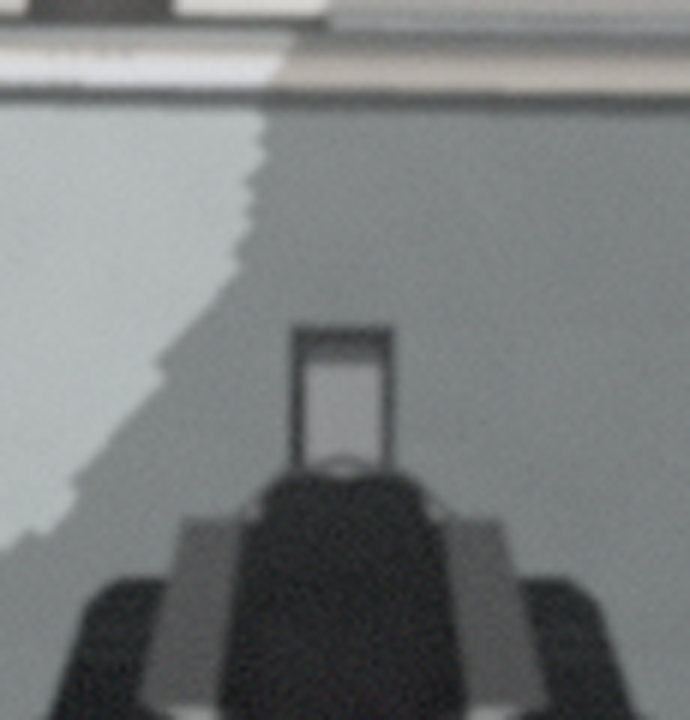

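>>> {"api": "jog_arm", "payload": {"dp": [[0,0,0.05],[0,0,0.1],[0,0,0.15],[0,0,0.2],[0,0,0.24]], "angular": [[0,0,0],[0,0,0],[0,0,0],[0,0,0],[0,0,0]], "claw": [5,5,5,5,5]}}

```text
t: 9.2
eef_pos: [0.4748, 0.0473, 0.0889]
tool_rot: [-0.0, -0.362, 0.932, 0.0]
contact_force: [-0.6, 0.2, -0.5]
gripper_width: 0.155
```

>>> {"api": "jog_arm", "payload": {"dp": [[0,0,0.02],[0,0,0.04],[0,0,0.06],[0,0,0.08],[0,0,0.08]], "angular": [[0,0,0],[0,0,0],[0,0,0],[0,0,0],[0,0,0]], "claw": [5,5,5,5,5]}}

```text
t: 9.7
eef_pos: [0.4748, 0.0473, 0.0871]
tool_rot: [-0.0, -0.362, 0.932, 0.0]
contact_force: [-0.9, 0.2, 4.9]
gripper_width: 0.158
```

```bash
python3 - <<'E'
from h import *
o=get_obs();print(o['contact_force'],o['torque'])
plan([.4750,.0475,.0805],132.4)
E
```

```text
[-0.91323349  0.18646171  4.93600517] [-4.97025317e-03  3.81471960e-01  3.37904790e-04]
t 9.7 pos [0.4748 0.0473 0.0871] dp [-0.012  0.001  0.264] ang [ 0.001 -0.     0.02 ]
```

>>> {"api": "jog_arm", "payload": {"dp": [[0,0,0.04],[0,0,0.08],[0,0,0.12],[0,0,0.16],[0,0,0.18]], "angular": [[0,0,0],[0,0,0],[0,0,0],[0,0,0],[0,0,0]], "claw": [5,5,5,5,5]}}

```text
t: 10.2
eef_pos: [0.4748, 0.0473, 0.0826]
tool_rot: [-0.0, -0.362, 0.932, 0.0]
contact_force: [-3.0, -0.5, 6.2]
gripper_width: 0.154
```

>>> {"api": "jog_arm", "payload": {"dp": [[0,0,0.03],[0,0,0.05],[0,0,0.05],[0,0,0.05],[0,0,0.05]], "angular": [[0,0,0],[0,0,0],[0,0,0],[0,0,0],[0,0,0]], "claw": [5,5,5,5,5]}}

```text
t: 10.7
eef_pos: [0.4748, 0.0473, 0.0815]
tool_rot: [-0.0, -0.362, 0.932, 0.0]
contact_force: [-2.3, -0.2, 6.8]
gripper_width: 0.16
```

```bash
python3 - <<'E'
from h import *
o=get_obs();print(o['contact_force'],o['torque'])
plan([.4750,.0475,.0805],132.4)
snap('wrist','w9')
crop('w9',195,135,310,255,6,'w9c')
E
```

```text
[-2.30125218 -0.1876346   6.76620594] [-0.0710325   0.60732048 -0.01169696]
t 10.7 pos [0.4748 0.0473 0.0815] dp [-0.01   0.002  0.039] ang [0.001 0.    0.021]
```

View pics/w9c.png

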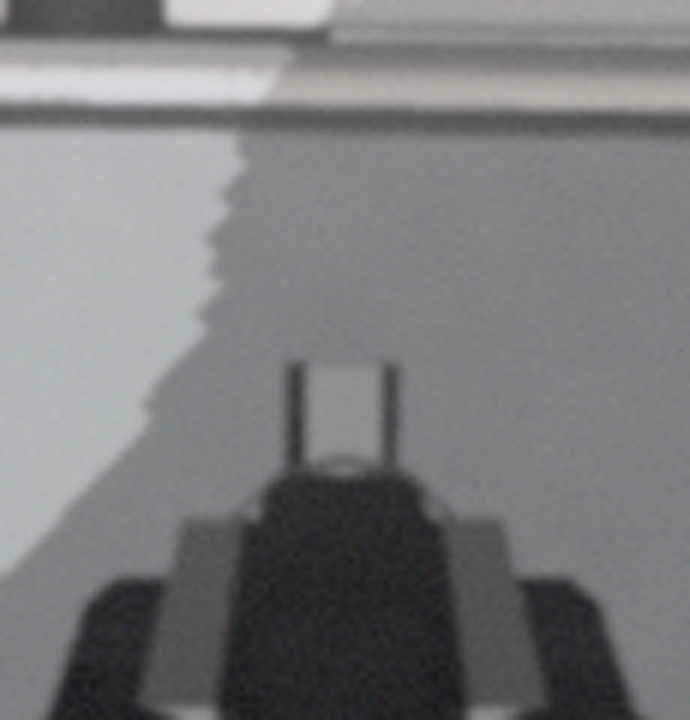

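```bash
python3 - <<'E'
from m import *
d=load('w9');p=get_obs()['eef_pos']
def T(pts,z): return np.array([onz(d,195+(a+.5)/6-.5,135+(b+.5)/6-.5,z) for a,b in pts])
th=np.radians(42.5);u=np.array([np.cos(th),np.sin(th),0]);v=np.array([-u[1],u[0],0])
S=T([(288,364),(400,364)],.06);print('slot near',S.mean(0)@u,S.mean(0)@v,np.linalg.norm(S[1]-S[0]))
H=T([(304,363),(382,363)],p[2]-.0395+.008);print('head near',H.mean(0)@u,H.mean(0)@v,np.linalg.norm(H[1]-H[0]))
print('tcp',p@u,p@v)
E
```

```text
slot near 0.3653627156692752 -0.2867696545792781 0.010608698273109177
head near 0.36822173307746403 -0.28685784986659973 0.007840746140682146
tcp 0.3820118876121928 -0.2859651462227087
```

>>> {"api": "jog_arm", "payload": {"dp": [[0,0,0.03],[0,0,0.06],[0,0,0.08],[0,0,0.08],[0,0,0.08]], "angular": [[0,0,0],[0,0,0],[0,0,0],[0,0,0],[0,0,0]], "claw": [5,5,5,5,5]}}

```text
t: 11.25
eef_pos: [0.4749, 0.0473, 0.0795]
tool_rot: [0.0, -0.362, 0.932, 0.0]
contact_force: [-3.0, -0.3, 8.2]
gripper_width: 0.156
```

>>> {"api": "jog_arm", "payload": {"dp": [[0,0,0],[0,0,0],[0,0.01,0],[-0.01,0.01,0],[-0.01,0.01,0]], "angular": [[0,0,0.5],[0,0,1],[0,0,2],[0,0,3],[0,0,3]], "claw": [5,5,5,5,5]}}

```text
t: 11.75
eef_pos: [0.4762, 0.0479, 0.0799]
tool_rot: [0.001, -0.237, 0.972, -0.0]
contact_force: [0.1, -0.3, 8.3]
gripper_width: 0.158
```

```bash
python3 - <<'E'
from h import *
o=get_obs();print(o['contact_force'],o['torque'],o['gripper_width'])
plan([.4750,.0475,.0795],132.4)
snap('wrist','w10')
crop('w10',195,135,310,255,6,'w10c')
E
```

```text
[ 0.12261717 -0.3486356   8.30260642] [-0.09028227  0.1503945   0.04773636] 0.15796317937608043
t 11.75 pos [0.4762 0.0479 0.0799] dp [0.048 0.007 0.017] ang [-0.013  0.027 -3.006]
```

View pics/w10c.png

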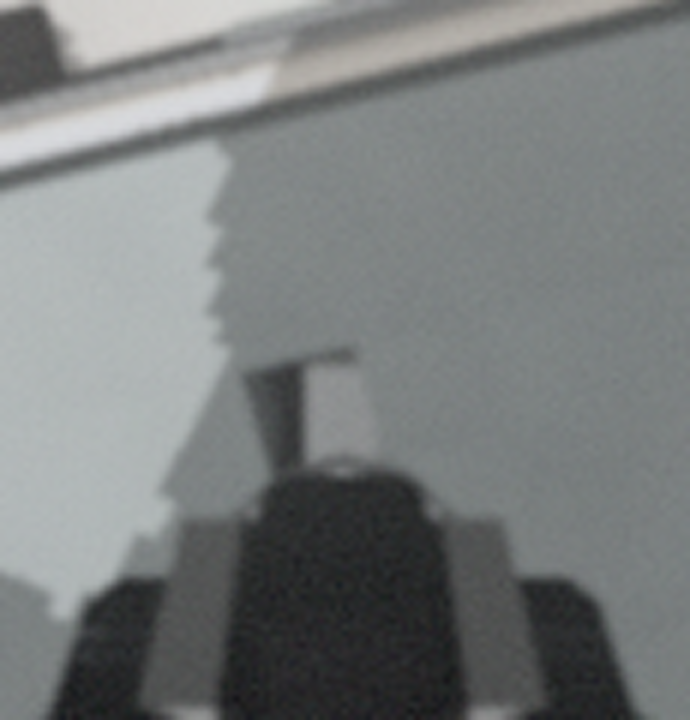

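>>> {"api": "jog_arm", "payload": {"dp": [[0,0,0],[0,0.01,0],[0,0.01,0],[-0.01,0.02,0],[-0.01,0.02,0]], "angular": [[0,0,1],[0,0,2],[0,0,3],[0,0,4],[0,0,5]], "claw": [5,5,5,5,5]}}

```text
t: 12.3
eef_pos: [0.4766, 0.0485, 0.0801]
tool_rot: [0.002, -0.02, 1.0, 0.0]
contact_force: [0.4, -0.0, 8.0]
gripper_width: 0.158
```

```bash
python3 - <<'E'
from h import *
o=get_obs();print(o['contact_force'],o['torque'],o['gripper_width'])
plan([.4750,.0475,.0795],132.4)
E
```

```text
[ 0.44247398 -0.01404721  8.0041222 ] [-0.02303182 -0.04255092  0.02532484] 0.15829594660375856
t 12.3 pos [0.4766 0.0485 0.0801] dp [ 0.064 -0.036  0.022] ang [-8.00e-03  3.90e-02 -8.02e+00]
```

>>> {"api": "jog_arm", "payload": {"dp": [[0,0,0],[0,0.01,0],[-0.01,0.01,0],[-0.01,0.02,0],[-0.01,0.02,0]], "angular": [[0,0,1.2],[0,0,2.4],[0,0,3.6],[0,0,4.8],[0,0,6]], "claw": [5,5,5,5,5]}}

```text
t: 12.8
eef_pos: [0.4768, 0.049, 0.0801]
tool_rot: [0.002, 0.24, 0.971, 0.001]
contact_force: [-0.2, 0.6, 7.7]
gripper_width: 0.157
```

```bash
python3 - <<'E'
from h import *
o=get_obs();print(o['contact_force'],o['torque'],o['gripper_width'],o['q'])
plan([.4750,.0475,.0795],132.4)
snap('wrist','w11')
crop('w11',180,120,320,240,5,'w11c')
E
```

```text
[-0.23664041  0.55675814  7.74057603] [ 0.03886301 -0.01181544  0.03308599] 0.15679167384022177 [-0.52785538  0.39396967  0.35760762  2.16293142 -0.23420609  0.61682536
  1.0828555 ]
t 12.8 pos [0.4768 0.049  0.0801] dp [ 0.038 -0.086  0.022] ang [ 1.0000e-03  4.2000e-02 -1.4027e+01]
```

View pics/w11c.png

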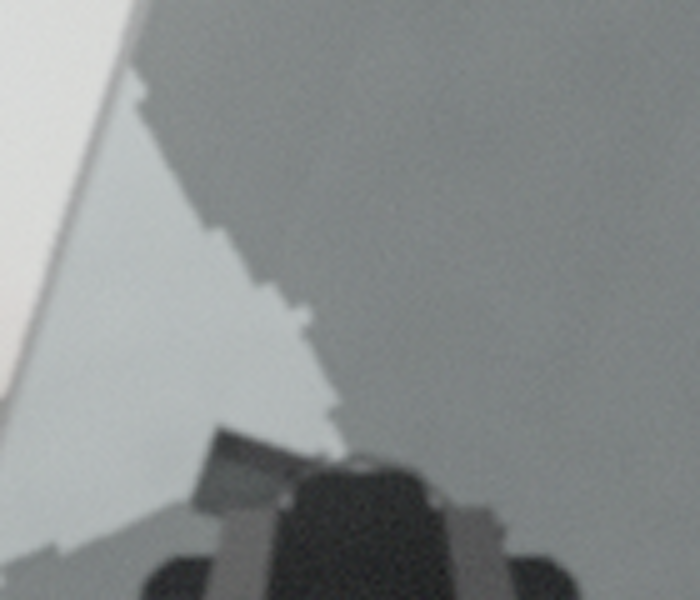

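>>> {"api": "jog_arm", "payload": {"dp": [[0,0,0],[0,0.01,0],[-0.01,0.01,0],[-0.01,0.02,0],[-0.01,0.02,0]], "angular": [[0,0,1.2],[0,0,2.4],[0,0,3.4],[0,0,4.2],[0,0,4.6]], "claw": [5,5,5,5,5]}}

```text
t: 13.35
eef_pos: [0.4769, 0.0491, 0.0799]
tool_rot: [0.001, 0.427, 0.904, 0.001]
contact_force: [-1.2, -0.5, 8.1]
gripper_width: 0.159
```

>>> {"api": "jog_arm", "payload": {"dp": [[0,0,0],[0,0,0],[0,0,0],[0,0,0],[0,0,0]], "angular": [[0,0,0],[0,0,0],[0,0,0],[0,0,0],[0,0,0]], "claw": [5,5,5,5,5]}}

```text
t: 13.85
eef_pos: [0.4768, 0.0491, 0.0799]
tool_rot: [0.001, 0.427, 0.904, 0.001]
contact_force: [-0.8, -0.7, 7.8]
gripper_width: 0.154
```

```bash
python3 - <<'E'
from h import *
o=get_obs();print(o['contact_force'],o['torque'],o['gripper_width'])
plan([.4750,.0475,.0795],132.4)
snap('wrist','w12')
crop('w12',180,120,320,240,5,'w12c')
E
```

```text
[-0.75508516 -0.68294126  7.81457907] [-0.05630405  0.19345397 -0.02467206] 0.15411347590177568
t 13.85 pos [0.4768 0.0491 0.0799] dp [-0.002 -0.096  0.016] ang [ 6.0000e-03  3.1000e-02 -1.8581e+01]
```

View pics/w12c.png

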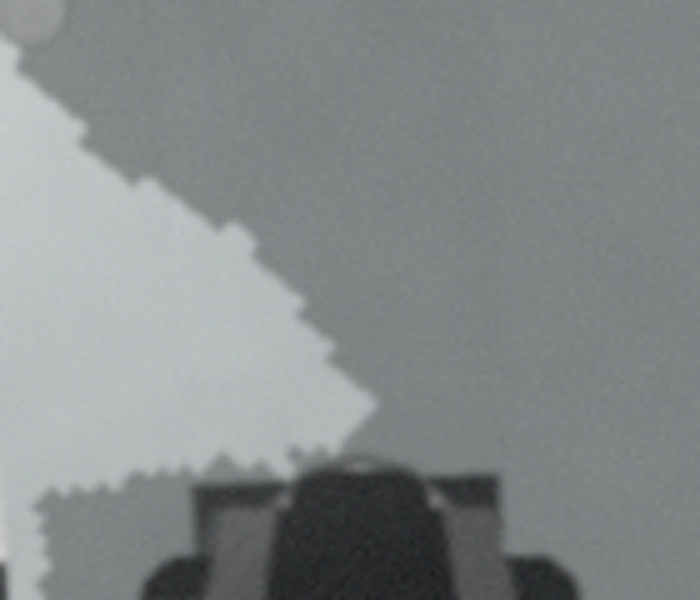

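```bash
python3 - <<'E'
from m import *
d=load('w12');p=get_obs()['eef_pos']
def T(pts,z): return np.array([onz(d,180+(a+.5)/5-.5,120+(b+.5)/5-.5,z) for a,b in pts])
th=np.radians(42.5);u=np.array([np.cos(th),np.sin(th),0]);v=np.array([-u[1],u[0],0])
S=T([(193,487),(500,478)],.06);print('slot',S@u,S.mean(0)@u,np.linalg.norm(S[1]-S[0]), np.degrees(np.arctan2(*(S[1]-S[0])[1::-1])),S@v)
C=T([(362,460)],p[2]-.0395+.03);print('collar near pt',C@u,C@v+.012)
C=T([(362,475)],p[2]-.0395+.07);print('wing',C@u)
print('tcp',p@u,p@v)
E
```

```text
slot [0.36610225 0.40132814] 0.3837151935198243 0.035234160678929316 41.25857940665309 [-0.2816555  -0.28241886]
collar near pt [0.38580787] [-0.26368144]
wing [0.38637621]
tcp 0.3846962164419382 -0.28601001610309107
```

>>> {"api": "jog_arm", "payload": {"dp": [[0,-0.03,0],[0,-0.07,0],[0,-0.07,0],[0,-0.07,0],[0,-0.07,0]], "angular": [[0,0,0],[0,0,0.2],[0,0,0.3],[0,0,0.3],[0,0,0.3]], "claw": [5,5,5,5,5]}}

```text
t: 14.4
eef_pos: [0.4763, 0.0485, 0.0802]
tool_rot: [0.002, 0.438, 0.899, 0.001]
contact_force: [0.6, 0.5, 7.9]
gripper_width: 0.158
```

```bash
python3 - <<'E'
from h import *
o=get_obs();print(o['contact_force'],o['torque'],o['gripper_width'])
plan([.4750,.0475,.0795],132.4)
snap('wrist','w13')
crop('w13',180,120,320,240,5,'w13c')
E
```

```text
[0.58009689 0.48267316 7.94922775] [ 0.26580784 -0.15841056 -0.03461924] 0.15815289252832143
t 14.4 pos [0.4763 0.0485 0.0802] dp [ 0.002 -0.066  0.026] ang [ 1.5000e-02  5.2000e-02 -1.8876e+01]
```

View pics/w13c.png

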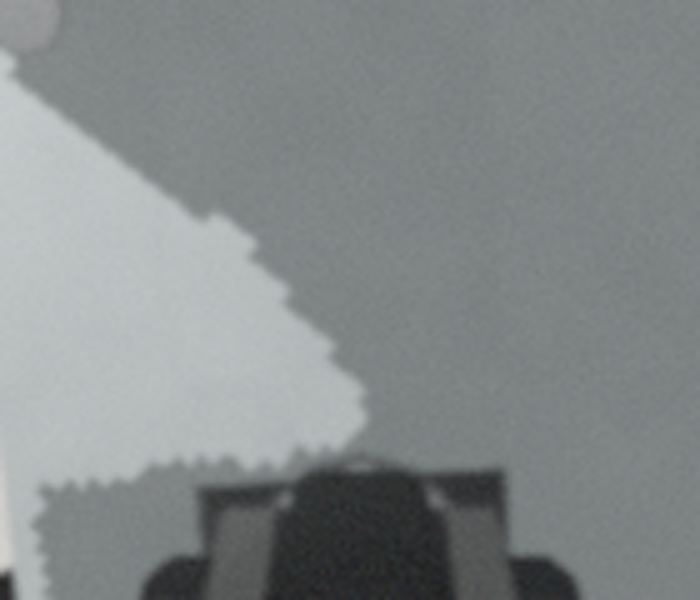

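>>> {"api": "jog_arm", "payload": {"dp": [[0,-0.04,0],[0,-0.04,0],[0,-0.04,0],[0,-0.04,0],[0,-0.04,0]], "angular": [[0,0,0],[0,0,0],[0,0,0],[0,0,0],[0,0,0]], "claw": [5,5,5,5,5]}}

```text
t: 14.95
eef_pos: [0.4762, 0.0484, 0.0804]
tool_rot: [0.002, 0.438, 0.899, 0.002]
contact_force: [1.9, 2.7, 7.6]
gripper_width: 0.156
```

```bash
python3 - <<'E'
from h import *
o=get_obs();print(o['contact_force'],o['torque'],o['gripper_width'])
plan([.4750,.0475,.0795],132.4)
snap('wrist','w14')
crop('w14',180,120,320,240,5,'w14c')
E
```

```text
[1.89399215 2.73653609 7.61881973] [ 0.58451964 -0.41791555  0.04772397] 0.15641146790543256
t 14.95 pos [0.4762 0.0484 0.0804] dp [ 0.003 -0.061  0.034] ang [  0.024   0.069 -18.872]
```

View pics/w14c.png

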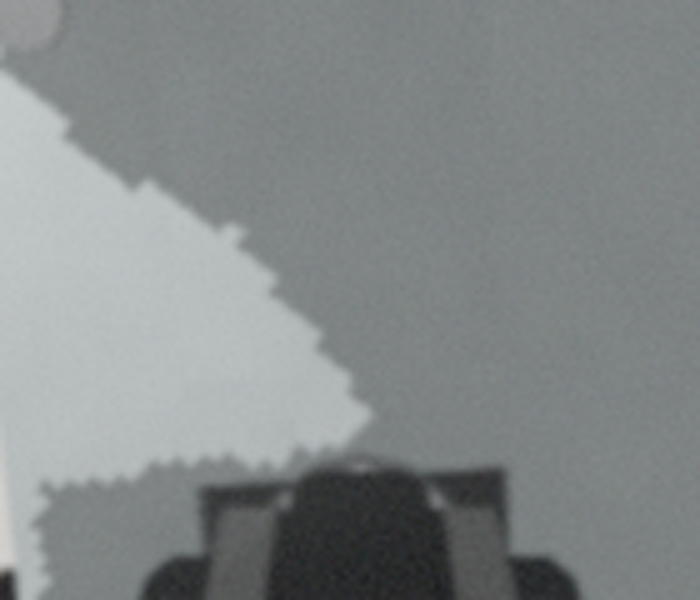

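>>> {"api": "jog_arm", "payload": {"dp": [[0,0.05,0],[0,0.07,0],[0,0.07,0],[0,0.07,0],[0,0.07,0]], "angular": [[0,0,0],[0,0,0],[0,0,0],[0,0,0],[0,0,0]], "claw": [5,5,5,5,5]}}

```text
t: 15.5
eef_pos: [0.4764, 0.0486, 0.08]
tool_rot: [0.001, 0.438, 0.899, 0.001]
contact_force: [0.3, -0.0, 7.6]
gripper_width: 0.153
```

```bash
python3 - <<'E'
from h import *
o=get_obs();print(o['contact_force'],o['torque'],o['gripper_width'])
plan([.4750,.0475,.0795],132.4)
E
```

```text
[ 0.31468001 -0.04791865  7.59246125] [-0.01090668  0.06858924 -0.00750275] 0.15343937235210894
t 15.5 pos [0.4764 0.0486 0.08  ] dp [ 0.    -0.07   0.019] ang [ 9.0000e-03  3.9000e-02 -1.8878e+01]
```

>>> {"api": "jog_arm", "payload": {"dp": [[0,0,0],[0,0,0],[0,0,0],[0,0,0],[0,0,0]], "angular": [[0,0,0],[0,0,0],[0,0,0],[0,0,0],[0,0,0]], "claw": [20,26,30,34,38]}}

```text
t: 16.0
eef_pos: [0.4747, 0.0484, 0.0792]
tool_rot: [-0.0, 0.438, 0.899, -0.0]
contact_force: [0.3, -0.4, 0.2]
gripper_width: 0.443
```

```bash
python3 - <<'E'
from h import *
o=get_obs();print(o['contact_force'],o['torque'],o['gripper_width'])
snap('wrist','w15')
crop('w15',150,100,350,280,4,'w15c')
snap('side','s15');crop('s15',220,130,330,210,7,'s15c')
E
```

```text
[ 0.31776763 -0.42830699  0.20075938] [-0.05927119 -0.02376649  0.00344859] 0.44298148591185127
```

View pics/w15c.png

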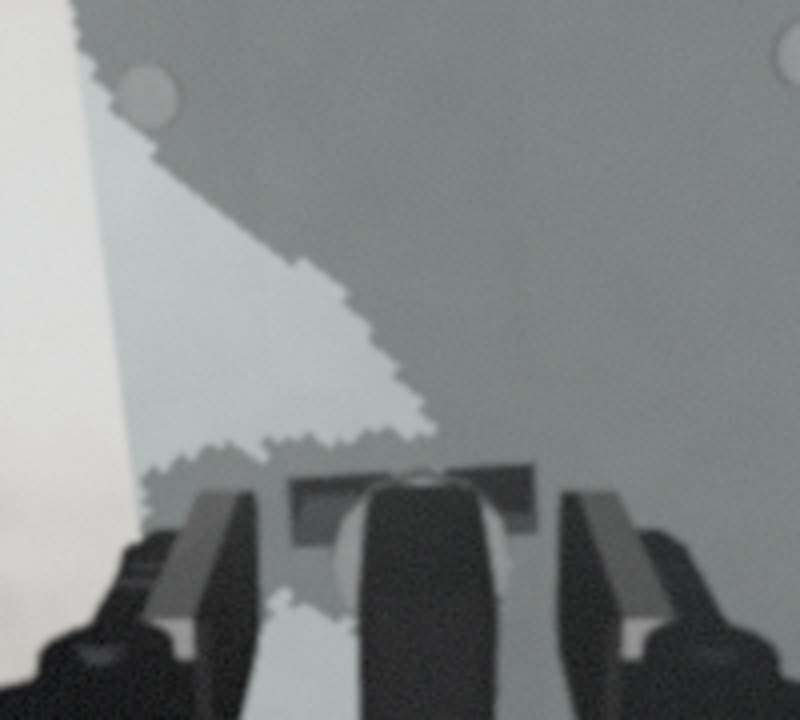

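View pics/s15c.png

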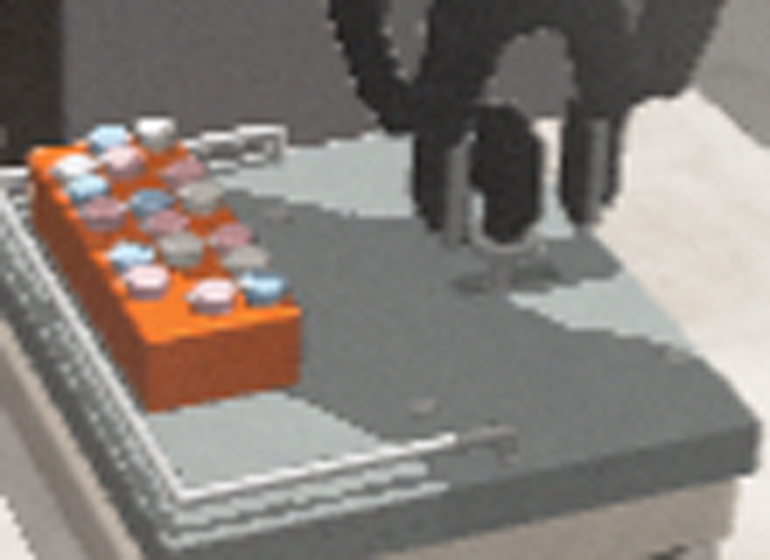

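>>> {"api": "jog_arm", "payload": {"dp": [[0,0,-0.4],[0,0,-1.2],[0,0,-2.4],[0,0,-4],[0,0,-5]], "angular": [[0,0,0],[0,0,0],[0,0,0],[0,0,0],[0,0,0]], "claw": [44,44,44,44,44]}}

```text
t: 16.6
eef_pos: [0.4756, 0.048, 0.2073]
tool_rot: [0.001, 0.439, 0.899, 0.001]
contact_force: [-0.5, -0.2, 0.1]
gripper_width: 0.513
```

>>> {"api": "jog_arm", "payload": {"dp": [[0,0,0],[0,0,0],[0,0,0],[0,0,0],[0,0,0]], "angular": [[0,0,0],[0,0,0],[0,0,0],[0,0,0],[0,0,0]], "claw": [44,44,44,44,44]}}

```text
t: 17.1
eef_pos: [0.4742, 0.0482, 0.2035]
tool_rot: [-0.001, 0.438, 0.899, -0.001]
contact_force: [0.6, 0.5, -0.2]
gripper_width: 0.516
```

```bash
python3 - <<'E'
from h import *
o=get_obs();print(o['contact_force'],o['eef_pos'])
snap('wrist','w16')
crop('w16',160,120,340,260,4.4,'w16c')
snap('side','s16');crop('s16',220,120,330,210,7,'s16c')
snap('top','t16')
E
```

```text
[ 0.57166654  0.45877321 -0.23168186] [0.47421756 0.04819745 0.20346791]
```

View pics/w16c.png

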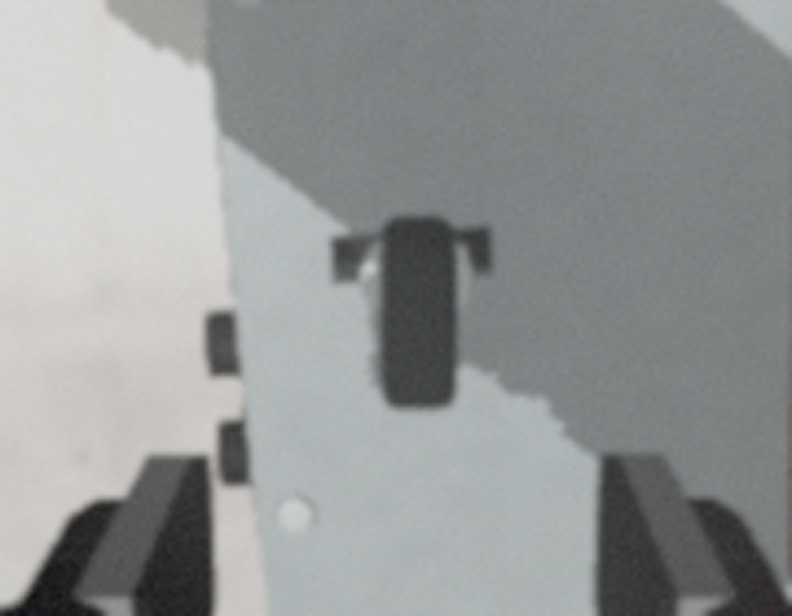

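View pics/s16c.png

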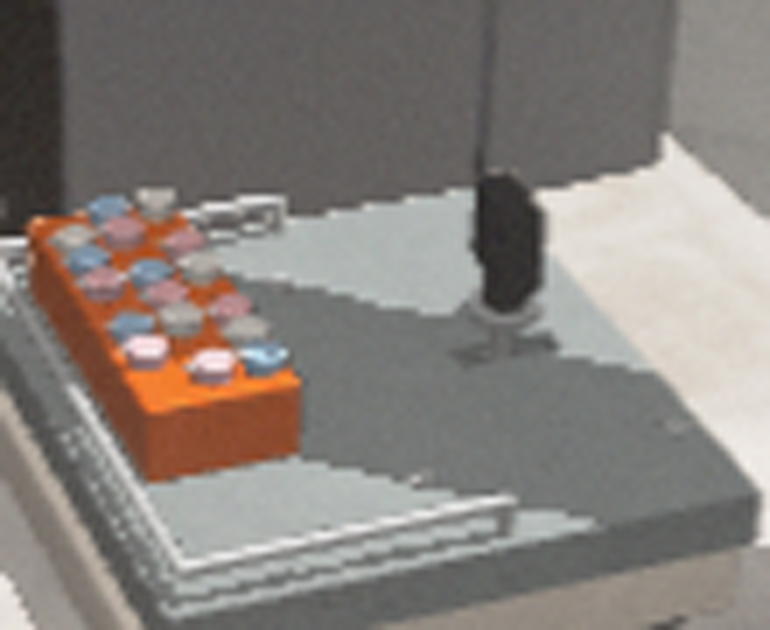

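View pics/t16.png

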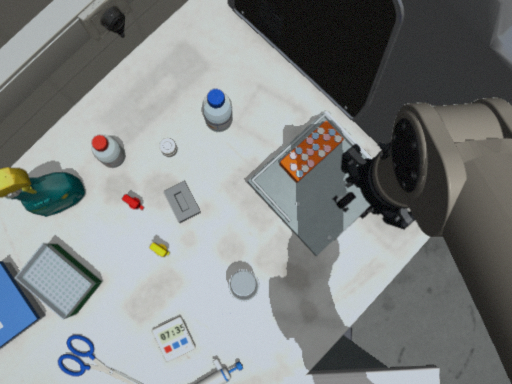

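```bash
cat > ov.py <<'E'
from h import *
th=np.radians(42.5);u=np.array([np.cos(th),np.sin(th),0]);v=np.array([-u[1],u[0],0]);k=np.array([0,0,1.])
def draw(f,o,box,sc,c,zf=None,turn=94,bias=(0,0),kc=None):
    d=load(f); im=cv2.imread('pics/'+f+'.png'); x0,y0,x1,y1=box
    im=cv2.resize(im[y0:y1,x0:x1],None,fx=sc,fy=sc,interpolation=cv2.INTER_CUBIC)
    def pl(P,col):
        p=((proj(d,P)+bias-[x0,y0]+.5)*sc-.5); cv2.polylines(im,[np.round(p*16).astype(int).reshape(-1,1,2)],True,col,1,cv2.LINE_AA,4)
    c=np.array([*c,0.])
    pl([c+a*u+b*v+.06*k for a,b in((.018,.0055),(.018,-.0055),(-.018,-.0055),(-.018,.0055))],(0,255,255))
    if zf:
        kc=c if kc is None else np.array([*kc,0.])
        t=np.radians(42.5-turn);a1=np.array([np.cos(t),np.sin(t),0]);b1=np.array([-a1[1],a1[0],0])
        for z in(.07,.04): pl([kc+a*a1+b*b1+(zf+z)*k for a,b in((.016,.007),(.016,-.007),(-.016,-.007),(-.016,.007))],(0,0,255))
        for z in(.026,.03): pl([kc+.012*(np.cos(w)*u+np.sin(w)*v)+(zf+z)*k for w in np.linspace(0,6.28,40)],(0,255,0))
    cv2.imwrite('pics/'+o+'.png',im)
E
python3 - <<'E'
from ov import *
draw('side0','o_s0',(260,140,320,190),12,(.4765,.0474))
draw('s16','o_s16',(270,130,320,180),12,(.4765,.0474),.047)
draw('w16','o_w16',(220,150,290,225),8,(.4765,.0474),.047)
E
```

```text
(no output)
```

View pics/o_s0.png

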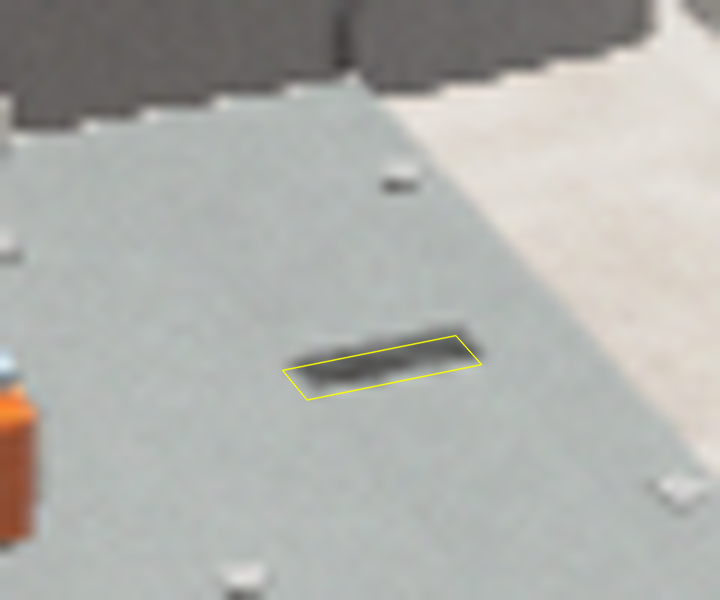

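View pics/o_s16.png

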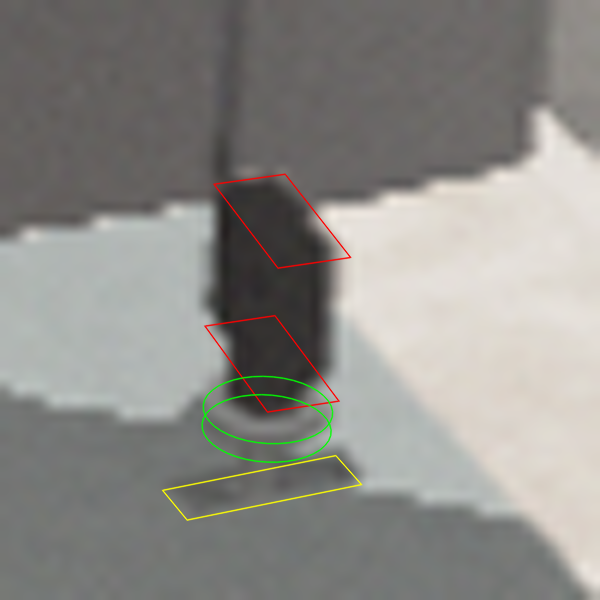

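View pics/o_w16.png

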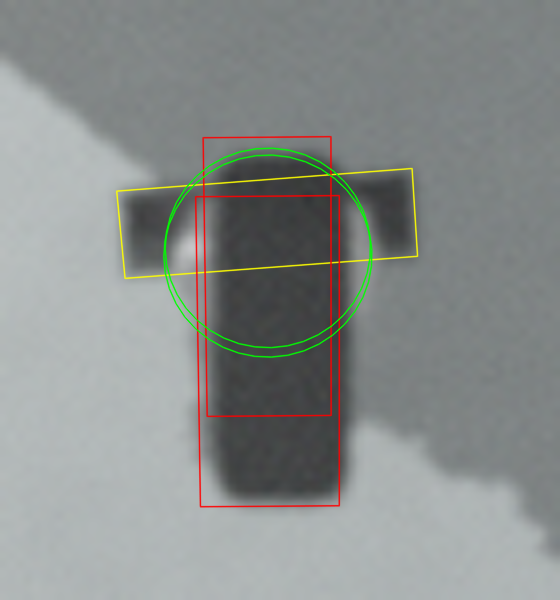

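```bash
python3 - <<'E'
from ov import *
import ov
def wing(f,kc,zf,ang):
    d=load(f);t=np.radians(ang);a1=np.array([np.cos(t),np.sin(t),0]);b1=np.array([-a1[1],a1[0],0]);c=np.array([*kc,0.])
    return proj(d,[c+a*a1+b*b1+(zf+z)*k for z in(.07,.04) for a,b in((.016,.007),(.016,-.007),(-.016,-.007),(-.016,.007))]),proj(d,[c+s*.012*b1+(zf+.03)*k for s in(-1,1)]+[c+.012*s*a1+(zf+.03)*k for s in(-1,1)])
p,c=wing('w2',(.4863,.3475),.014,27); print(((p-[215,135]+.5)*6-.5).round(0).tolist(),((c-[215,135]+.5)*6-.5).round(0).tolist())
for zf in(.044,.047):
  p,c=wing('w16',(.4765,.0474),zf,-51.5); print(zf,((p-[220,150]+.5)*8-.5).round(0).tolist(),((c-[220,150]+.5)*8-.5).round(0).tolist())
  d=load('w16');print(((proj(d,[[.4765,.0474,.06]])-[220,150]+.5)*8-.5))
crop('w16',220,150,290,225,8,'w16d')
crop('s16',270,130,320,180,12,'s16d')
E
```

```text
[[312.0, 644.0], [170.0, 644.0], [168.0, 330.0], [317.0, 331.0], [299.0, 530.0], [177.0, 530.0], [175.0, 258.0], [303.0, 258.0]] [[136.0, 371.0], [340.0, 371.0], [238.0, 272.0], [238.0, 467.0]]
0.044 [[338.0, 495.0], [201.0, 496.0], [196.0, 190.0], [338.0, 189.0], [330.0, 407.0], [207.0, 408.0], [203.0, 132.0], [330.0, 131.0]] [[164.0, 251.0], [370.0, 250.0], [267.0, 149.0], [268.0, 349.0]]
[[267.15221891 223.31401316]]
0.047 [[339.0, 505.0], [200.0, 506.0], [195.0, 196.0], [339.0, 195.0], [331.0, 415.0], [207.0, 416.0], [203.0, 137.0], [330.0, 136.0]] [[163.0, 257.0], [372.0, 256.0], [267.0, 154.0], [268.0, 357.0]]
[[267.15221891 223.31401316]]
```

View pics/w16d.png

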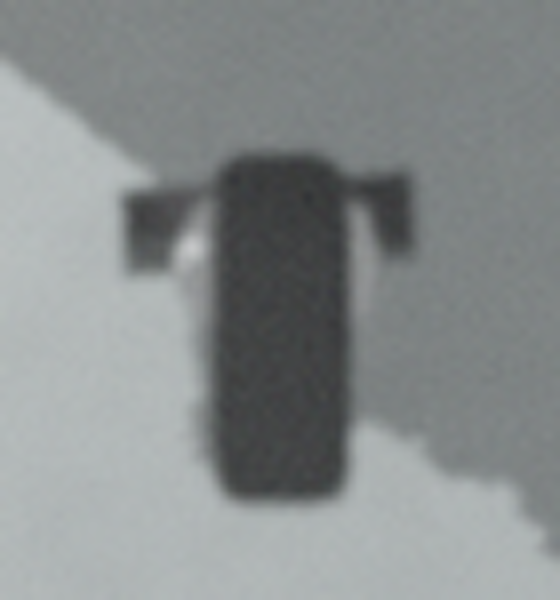

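View pics/s16d.png

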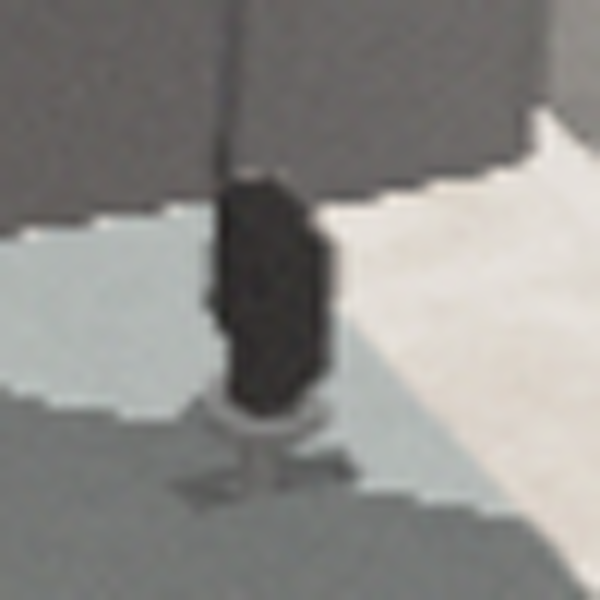

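```bash
python3 - <<'E'
from station import *
print(hand_in()); print(get_obs()['t'])
E
```

```text
the job is handed in; nothing more can be done
None
the job is handed in; nothing more can be done
```

The key is through the platform slot, turned clockwise and let go, and it appears locked across the slot. I handed in at about 17 s of the 72 s allowed.

**What I did:** I gripped the black key by its wing and lifted it out of its block. I lined it up over the slot using the wrist camera and lowered it slowly. It went in without touching the slot's sides. I then pressed the strip with about 8 N, turned the key about 94°, let go and backed straight up.

**Last checks:**
- **Release:** the vertical force fell from 7.6 N to about 0 when the fingers opened.
- **Locked height:** in the side and wrist pictures the key's height fits the locked position (foot at 47 mm) better than a head stuck under the platform at 44 mm. That gap is only about one pixel in the side view, so this is good evidence but not a direct measurement. I did not tug on the key to test it.
- **Angle:** the wing stands about 94° to the slot.
- **Surroundings:** the rack, bottles and beaker look unmoved in the last top picture, and the gripper is clear of everything.

**What disagreed:**
- **Cameras:** they differed by 1–2 mm (up to about 5 mm for the slot in the side view), so I relied on how key and slot lay relative to each other in the wrist pictures.
- **Off-centre key:** after the turn the key looked about 2 mm off along the slot. Moving it back, it met light resistance (about 3 N) and ended about 1 mm off centre. I eased off to near zero sideways force before letting go.

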